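Nip a journal square in the twin-screw press

TASK

Push the journal into the press until it is home against the back stop, then clamp it: turn the two orange knobs clockwise alternately, a little at a time, so that the bar comes down square, one end never more than 5 mm lower than the other. Stop when the pads grip the journal firmly at both ends, each knob being about half as hard again to turn as when it ran free, with the bar level to within 2 mm; do not crush the journal, let go of the knobs and leave the other things where they are.

Things in the scene. Friction and masses are not known exactly. Their poses are not given: they have to be found in the camera images.
- press: twin-screw press fixed to the table; origin on the table under the middle of its blue crosshead; x from the open front to the back stop, y to the left knob, z up. Plywood base x -110 to +70 mm, 290 wide, 20 thick; back stop face at x +50, 30 high; low guide rails, inner faces y +-73.5; spindles y +-100; columns y +-127; crosshead 30 x 274, top 118 mm above the table
- bar: aluminium clamping bar, 64 x 226 x 16 mm, riding on both spindles under the crosshead; origin on the left spindle at mid thickness, y along the bar to the left, z up (vertical when level). Two sprung black rubber pads 40 x 40 mm hang under it 48 mm either side of its middle, undersides 19.5 mm below the bar's underside when unloaded; 14 N per mm each, 5 mm travel
- bar_left (a point): underside of the bar at the left spindle (press y +100 mm)
- bar_right (a point): underside of the bar at the right spindle (press y -100 mm), 200 mm from bar_left
- knob_left (a joint): angle of the left knob (press y +100 mm), 0 to 6 rad, grows clockwise seen from above; lowers the bar's left end 5 mm per rad, the knob itself stays at its height. Bar level when both knobs read the same. Free it takes about 0.2 N m; each newton of clamping force on its end adds 0.005 N m. It stays where it is left
- knob_right (a joint): angle of the right knob (press y -100 mm): the same for the bar's right end, also clockwise to lower
- grip_left (a point): middle of the left knob's orange grip bar: 56 mm long (its x axis), 14 mm thick, 24 mm high, 148 mm above the table, turning about the upright z; below it only a 12 mm stem, 18 mm down to the crosshead
- grip_right (a point): the same on the right knob
- journal: hand-bound journal, brown covers, 150 mm long (x, the way it slides) by 140 mm (y), flat on the press base, partly under the bar; origin at the centre of its underside. Lower 18 mm square-edged; whole thickness not exactly known, 23 to 28 mm; 0.3 to 0.5 kg. Home against the stop its origin is at press x -25 mm, its front edge at x -100 mm
- twine: ball of twine, 84 mm across, 60 mm high, standing on the table; bystander; origin at the centre of its underside
- bottle: green glass bottle with cork, 66 mm across, 190 mm high, upright; bystander; origin at the centre of its underside
- gluegun: blue glue gun with orange nozzle lying on its side, about 165 x 120 x 42 mm; bystander; origin under the middle of its barrel
There are look-alikes about, which are no part of the job. Of the things that look like the journal, the middle-sized one is meant.

How it is judged:
By the outcome, as a careful person would: the job done as asked, in the order asked, and still so for the second after the job is handed in, with the robot touching nothing.
It also fails if it takes over 72 s, if anything falls off the work surface, if the arm or the gripper's body presses on something with over 40 N, if the wrist force passes 120 N, or if a joint passes its speed limit or range.

ROBOT

A 6-joint arm with a two-finger parallel gripper is mounted at the origin on the work surface. World frame = base frame: x ahead of the robot, y to its left, z up, the work surface at z = 0. Lengths are in m, angles in rad, forces in N, time in s.
With the tool pointing down it reaches from about 0.275 to 0.725 m from the base axis. Payload 15.9 kg.
Tool frame: the origin (TCP) lies at the very end of the fingers, on their centre line; the grasp point (between the pads) lies 19 mm behind it (env.grasp_offset is the distance from the TCP to the grasp point, in m); z points along the fingers, x is the direction in which the jaws open and shut, and the axes are right-handed (so a half turn about z gives the same grasp; the last joint's range is limited). The gripper opens to 85 mm and grips with 20 to 120 N. Pads are 22 mm wide; open, the fingers measure 114 mm over their backs; the gripper's body (76 mm by 85 mm) begins 54 mm behind the grasp point. The pads swing forward as they close: fully open they stand 13 mm farther back than shut.
Start: joints at [1.229, 0.213, -0.034, 1.323, 0, 1.571], TCP at [0.168, 0.471, 0.193] pointing down, gripper open.
Joint ranges: [-2.98, 2.98], [-0.74, 1.72], [-1.14, 1.35], [-2.1, 2.04], [-1.57, 1.44], [-3.14, 3.14]. Speed limits (rad/s): [1.89, 1.89, 2.39, 2.57, 3.14, 3.14].

INTERFACE

Orientations are given as a unit quaternion [w, x, y, z].
In Python, from cell import env gives the robot as it stands.
- The arm moves only by the tool send_rows, never from a script. Its argument "moves" is a list of rows, each an object with "linear": the shift along the tool's x, y, z each as a share of 5 cm, from -1 to 1, a list of three; "twist": the turn about the tool's z as a share of 30 degrees, from -1 to 1; "grip": the opening in per cent of the stroke, from 0 (shut) to 100 (fully open). In form: [{"linear": [tx, ty, tz], "twist": twist, "grip": grip}, ...]. A call has exactly 10 rows; each row shifts and turns the commanded pose from where the row before left it, along the tool's axes as they then stand; what a row does not reach is not made up. A row lasts 1/10 s, in which the tool goes at most 50 mm and 8.59 degrees, less where a joint would pass 70% of its speed; a pose out of reach is approached as far as the arm can. A call with a number of a shift or a turn outside -1 to 1 is refused whole. A call with a gripper value outside its range is refused whole. The fingers move at their own pace and stop on an object; the grip force is fixed at half the most. Time passes only in rows, so rows that do not move let the fingers close, or fill a call up. It gives the time, the measured TCP pose, the force and the opening at its end, in the units of the state.
- env.get_state(): the state, without advancing time (a new reading comes with each control period).
- env.snapshot(name): name is "side" or "top"; returns a dict with "image" (420x560x3 uint8, blue, green, red), "fx", "fy", "cx", "cy" (pixels), "dist_coeffs" ([k1, k2, p1, p2, k3] as OpenCV has them; the pictures are not rectified), "cam_to_world" (4x4, takes a point from camera to world coordinates). Camera axes: x right, y down, z forward; pixel columns grow to the right and rows downward; lengths in m; the calibration is good to about 2 mm. A picture is of the moment at which its call begins. There is no depth.
- env.close_job(): hands the job in, once; it reports no verdict.
The state is a dict: "time": time; "q": joint angles; "joint_vel": joint speeds; "joint_efforts": joint torques, N m; "tcp_pos": TCP position; "tool_rot": TCP orientation; "wrist_force": force on the tool from outside, world axes, zero at the start; "wrist_torque": the same for the moment, N m; "width": finger opening in m.
Only numpy, scipy, OpenCV 4.12 (cv2) and the standard library are available. Lean on these libraries where they do the work, as an engineer would, in place of code of your own. Each camera call takes 0.05 s, during which the arm holds its last target. There are 200 camera calls.

## Working session

There is one attempt and no reset: what is moved stays moved. The work goes in short steps, Python scripts to look and compute and a tool call to move; the robot and the scene stay as the last step left them, time stands still between calls to the robot, and variables do not carry over. Pictures are saved under pics/ and viewed, about 8 in all and at most 12, crops included, and the job is handed in when it is done.

Besides the shell and the picture viewer there is one more tool, called after "Emit:" in YAML: its name, and indented under it one key for each argument. send_rows: Moves the arm, as the interface text tells. Shift numbers are shares of 5 cm and turn numbers shares of 30 degrees, none past 1 either way. Its arguments: {"type":"object","properties":{"moves":{"type":"array"}},"required":["moves"]}

```bash
mkdir -p pics; ls; python3 - <<'E'
from cell import env
import cv2,numpy as np
for n in("top","side"):
    s=env.snapshot(n);cv2.imwrite(f"pics/{n}0.png",s["image"])
    print(n,s["fx"],s["fy"],s["cx"],s["cy"],s["dist_coeffs"]);print(np.round(s["cam_to_world"],4))
st=env.get_state();print({k:np.round(v,4) for k,v in st.items()})
E
```

```text
pics
top 396.28638640558336 396.28638640558336 272.76251297075544 211.4747628380495 [-0.01268978  0.          0.          0.          0.        ]
[[-0.0217 -0.9896  0.1421  0.3431]
 [-0.9997  0.0224  0.0037 -0.0345]
 [-0.0069 -0.142  -0.9898  1.274 ]
 [ 0.      0.      0.      1.    ]]
side 392.72439449868153 392.72439449868153 282.77673990943 206.8753874148052 [-0.06459048  0.          0.          0.          0.        ]
[[ 0.968  -0.1779  0.1768  0.2802]
 [-0.2504 -0.6445  0.7224 -0.876 ]
 [-0.0146 -0.7436 -0.6685  0.9117]
 [ 0.      0.      0.      1.    ]]
{'time': np.float64(0.1), 'q': array([ 1.229 ,  0.2133, -0.035 ,  1.3235, -0.    ,  1.5708]), 'joint_vel': array([-0.0012, -0.002 ,  0.0017,  0.001 ,  0.0021,  0.0004]), 'joint_efforts': array([ 2.00000e-04, -6.87247e+01,  4.87806e+01,  1.22000e-02,
        0.00000e+00,  0.00000e+00]), 'tcp_pos': array([0.1675, 0.4707, 0.1923]), 'tool_rot': array([ 3.000e-04,  8.171e-01,  5.765e-01, -4.000e-04]), 'wrist_force': array([-0.2707,  0.5196, -0.738 ]), 'wrist_torque': array([ 0.0322, -0.025 ,  0.0363]), 'width': np.float64(0.0856)}
```

View pics/top0.png

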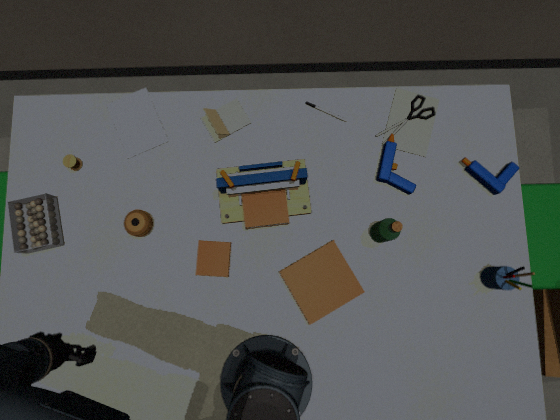

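View pics/side0.png

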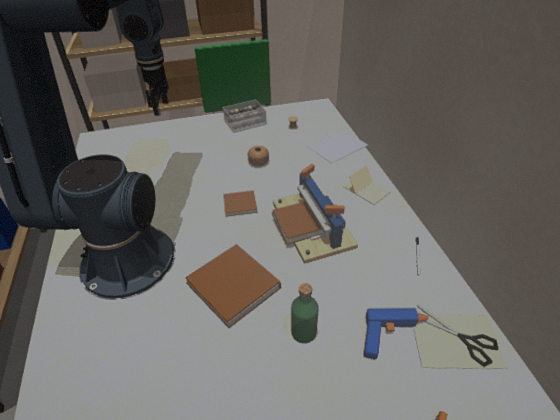

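Top: press around (262,190), the journal's front edge is near (267,226), with knobs at about (227,180) and (296,171). Side: the press is at (315,215), with the front facing the robot. Next I'll measure it with colour masks.

```bash
cat > h.py <<'E'
from cell import env
import cv2,numpy as np
def K(s): return np.array([[s["fx"],0,s["cx"]],[0,s["fy"],s["cy"]],[0,0,1.]])
def ray(s,px):
    u=cv2.undistortPoints(np.array(px,float).reshape(-1,1,2),K(s),np.array(s["dist_coeffs"])).reshape(-1,2)
    T=np.array(s["cam_to_world"]);return T[:3,3],np.c_[u,np.ones(len(u))]@T[:3,:3].T
def plane(s,px,z):
    o,d=ray(s,px);return o+d*((z-o[2])/d[:,2])[:,None]
def proj(s,P):
    T=np.linalg.inv(s["cam_to_world"]);r,_=cv2.Rodrigues(T[:3,:3])
    return cv2.projectPoints(np.array(P,float).reshape(-1,3),r,T[:3,3],K(s),np.array(s["dist_coeffs"]))[0].reshape(-1,2)
def blobs(img,lo,hi,roi,minA=8):
    x0,y0,x1,y1=roi;h=cv2.cvtColor(img,cv2.COLOR_BGR2HSV)[y0:y1,x0:x1]
    m=cv2.inRange(h,np.array(lo),np.array(hi))
    cs,_=cv2.findContours(m,cv2.RETR_EXTERNAL,cv2.CHAIN_APPROX_NONE)
    out=[]
    for c in cs:
        if cv2.contourArea(c)>=minA:
            r=cv2.minAreaRect(c+np.array([x0,y0]));out.append((cv2.contourArea(c),r,cv2.boxPoints(r)))
    return sorted(out,key=lambda t:-t[0])
E
python3 - <<'E'
from h import *
a=cv2.imread("pics/top0.png");b=cv2.imread("pics/side0.png")
cr=cv2.resize(a[145:240,200:330],None,fx=6,fy=6,interpolation=cv2.INTER_CUBIC);cv2.imwrite("pics/topc.png",cr)
cr=cv2.resize(b[155:270,260:370],None,fx=5,fy=5,interpolation=cv2.INTER_CUBIC);cv2.imwrite("pics/sidec.png",cr)
hs=cv2.cvtColor(a,cv2.COLOR_BGR2HSV)
for p in[(227,180),(296,171),(265,205),(262,182),(263,166),(230,205)]:print(p,hs[p[1],p[0]])
E
```

```text
(227, 180) [ 18 199 109]
(296, 171) [ 20 198 107]
(265, 205) [ 14 155 107]
(262, 182) [108 255  32]
(263, 166) [107 184  72]
(230, 205) [ 32  63 106]
```

View pics/topc.png

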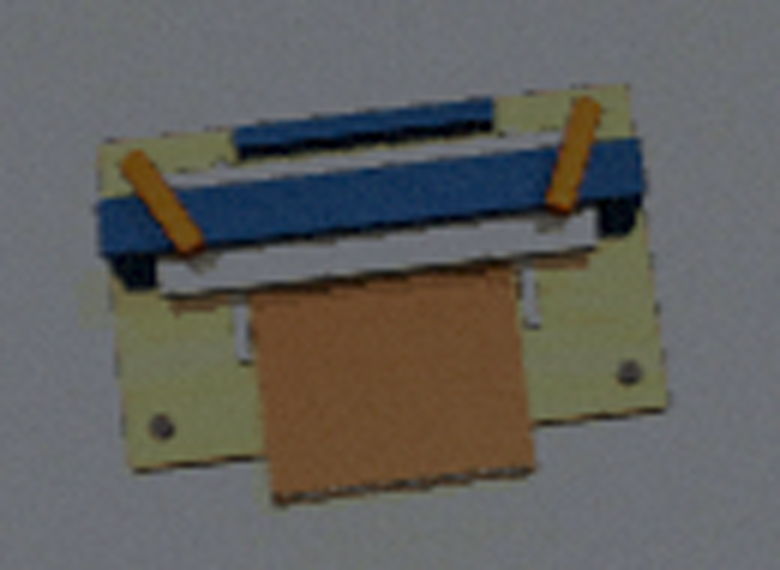

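View pics/sidec.png

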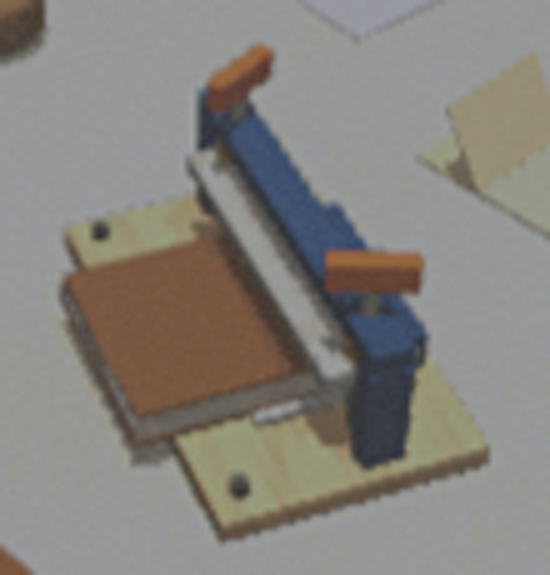

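The crops show the base corners at (100,145), (630,85), (665,408) and (132,468). The crosshead spans (98,200)–(642,195), the grips lie (135,157)–(190,245) and (588,105)–(562,205), and the journal's front edge runs (277,495)–(533,465). It sticks out beyond the base and looks aligned with the press.

```bash
python3 - <<'E'
from h import *
s=env.snapshot("top");S=env.snapshot("side")
f=lambda L:[((x+.5)/6-.5+200,(y+.5)/6-.5+145) for x,y in L]
mm=lambda n,P:print(n,np.round(np.array(P)*1000,1).tolist())
base=plane(s,f([(100,145),(630,85),(665,408),(130,466)]),.02);mm("base BL BR FR FL",base)
mm("base sides",[np.linalg.norm(base[i]-base[(i+1)%4]) for i in range(4)])
ch=plane(s,f([(98,200),(640,140),(642,195),(100,257)]),.118);mm("cross",ch)
mm("cross sides",[np.linalg.norm(ch[i]-ch[(i+1)%4]) for i in range(4)])
j=plane(s,f([(275,495),(533,465)]),.045);mm("journal front top corners z45",j)
d=base[0]-base[1]+base[3]-base[2];e=ch[0]-ch[1]+ch[3]-ch[2]
print("yaw of press y, from base/cross (deg, minus 90)",[np.degrees(np.arctan2(v[1],v[0]))-90 for v in(d,e,j[0]-j[1])])
mm("origin cross",ch.mean(0));mm("origin base",base.mean(0))
# grips
h=[18,180,60]
for nm,q,z in(("top",s,.16),("side",S,.148)):
    roi=(205,150,320,195) if nm=="top" else (295,160,350,220)
    for A,r,bx in blobs(q["image"],(14,175,75) if nm=="top" else (5,150,100),(24,255,255),roi)[:4]:
        print(nm,A,np.round(r[0],1),np.round(r[1],1));mm("  c",plane(q,[r[0]],z));
        bx=bx.astype(float);i=0 if np.linalg.norm(bx[0]-bx[1])<np.linalg.norm(bx[1]-bx[2]) else 1
        e1=(bx[i]+bx[(i+1)%4])/2;e2=(bx[(i+2)%4]+bx[(i+3)%4])/2
        P=plane(q,[e1,e2],z);v=P[1]-P[0];print("  len",np.linalg.norm(v)*1000,"dir",np.degrees(np.arctan2(v[1],v[0])))
E
```

```text
base BL BR FR FL [[667.7, 150.9, 20.0], [694.3, -137.2, 20.0], [516.9, -150.0, 20.0], [492.2, 135.1, 20.0]]
base sides [289.3, 177.9, 286.2, 176.2]
cross [[614.2, 137.4, 118.0], [638.5, -133.2, 118.0], [610.4, -133.3, 118.0], [585.3, 136.4, 118.0]]
cross sides [271.7, 28.1, 270.9, 29.0]
journal front top corners z45 [[472.4, 56.4, 45.0], [485.1, -78.0, 45.0]]
yaw of press y, from base/cross (deg, minus 90) [np.float64(5.120828977919459), np.float64(5.234791162196856), np.float64(5.386942591031982)]
origin cross [612.1, 1.8, 118.0]
origin base [592.8, -0.3, 20.0]
top 57.0 [226.3 178. ] [18.   4.1]
  c [[603.5, 101.1, 160.0]]
  len 53.132469987042086 dir -145.6704976466812
top 53.5 [295.4 170. ] [ 4.1 18.1]
  c [[622.5, -98.1, 160.0]]
  len 53.525080118227386 dir 162.02253574726132
```

```bash
cat >> h.py <<'E'
yaw=np.radians(5.2);O=np.array([.6124,.0016,0]);R=np.array([[np.cos(yaw),-np.sin(yaw),0],[np.sin(yaw),np.cos(yaw),0],[0,0,1]])
W=lambda P:O+np.array(P,float).reshape(-1,3)@R.T/1000
E
python3 - <<'E'
from h import *
S=env.snapshot("side");im=S["image"]
M=np.array([[7,0,-7*268],[0,7,-7*160]],float)
c=cv2.warpAffine(im,M,(102*7//1,82*7),flags=cv2.INTER_CUBIC);c=cv2.convertScaleAbs(c,alpha=1.5)
def dr(P,col):
    for p in proj(S,W(P)): cv2.circle(c,tuple(int(v) for v in ((p-[268,160])*7)),2,col,-1)
# crosshead top corners check (yellow), bar front-top corner ladder 
dr([(-15,137,118),(15,137,118),(-15,-137,118),(15,-137,118),(-110,-145,20),(-110,145,20),(70,-145,20)],(0,255,255))
for y in(113,-113):
    dr([(-32,y,z) for z in(60,70,80,90,100)],(0,0,255)); 
for y in (113,-113): print(y,np.round((proj(S,W([(-32,y,z) for z in(60,70,80,90,100)]))-[268,160])*7).tolist())
cv2.imwrite("pics/bar.png",c)
E
```

```text
113 [[198.0, 216.0], [199.0, 200.0], [199.0, 184.0], [199.0, 167.0], [199.0, 151.0]]
-113 [[389.0, 531.0], [391.0, 515.0], [392.0, 498.0], [393.0, 482.0], [395.0, 465.0]]
```

View pics/bar.png

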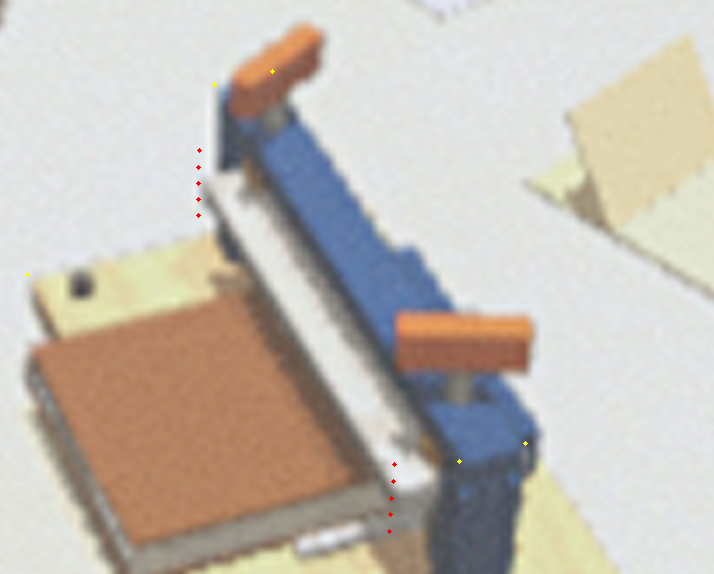

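```bash
cat >> h.py <<'E'
def edge(ims,S,x,ys,zs,sgn=1):
    im=np.mean(ims,0).astype(np.float32).max(2);out=[]   # brightness
    for y in ys:
        p=proj(S,W([(x,y,z) for z in zs])).astype(np.float32)
        v=cv2.remap(im,p[:,0].reshape(1,-1),p[:,1].reshape(1,-1),cv2.INTER_CUBIC)[0]
        g=np.gradient(cv2.GaussianBlur(v.reshape(1,-1),(0,0),2)[0])*sgn
        out.append(zs[np.argmax(g)])
    return np.array(out)
E
python3 - <<'E'
from h import *
n=[env.snapshot("side") for _ in range(6)];S=n[0];ims=[s["image"] for s in n]
ys=np.arange(-105,106,10);zs=np.arange(70,101,.5)
z=edge(ims,S,-32,ys,zs);print("top/front edge",list(zip(ys.tolist(),z.tolist())))
med=z[abs(z-np.median(z))<4];yy=ys[abs(z-np.median(z))<4];p=np.polyfit(yy,med,1);print("tilt over 200",p[0]*200,"mid",p[1],"resid",np.std(med-np.polyval(p,yy)))
zs=np.arange(105,131,.5);ys=np.arange(-60,61,10)
z=edge(ims,S,-15,ys,zs);p=np.polyfit(ys,z,1);print("crosshead front-top",z.tolist(),p[0]*200,p[1])
E
```

```text
top/front edge [(-105, 86.0), (-95, 87.5), (-85, 88.5), (-75, 87.0), (-65, 86.5), (-55, 86.0), (-45, 86.0), (-35, 85.5), (-25, 85.5), (-15, 85.0), (-5, 85.5), (5, 85.5), (15, 85.5), (25, 85.5), (35, 86.5), (45, 86.0), (55, 83.5), (65, 83.5), (75, 84.0), (85, 88.5), (95, 86.0), (105, 87.5)]
tilt over 200 -1.1293054771315818 mid 85.95454545454548 resid 1.2546510156163413
crosshead front-top [118.5, 118.0, 118.0, 118.0, 117.5, 118.5, 118.5, 118.0, 118.0, 118.0, 118.5, 116.5, 120.5] 0.7692307692307419 118.19230769230772
```

Emit:
send_rows:
  moves:
    - {"linear":[0,0,0],"twist":-0.276,"grip":60}
    - {"linear":[0,0,0],"twist":-0.276,"grip":60}
    - {"linear":[0,0,0],"twist":-0.275,"grip":60}
    - {"linear":[-0.634,0.295,0],"twist":0,"grip":60}
    - {"linear":[-0.634,0.295,0],"twist":0,"grip":60}
    - {"linear":[-0.634,0.295,0],"twist":0,"grip":60}
    - {"linear":[-0.634,0.295,0],"twist":0,"grip":60}
    - {"linear":[-0.634,0.295,0],"twist":0,"grip":60}
    - {"linear":[-0.634,0.295,0],"twist":0,"grip":60}
    - {"linear":[-0.634,0.295,0],"twist":0,"grip":60}

```text
time: 1.55
tcp_pos: [0.2911, 0.2583, 0.1928]
tool_rot: [0.0, 0.674, 0.739, 0.0]
wrist_force: [-0.1, 0.9, -0.2]
width: 0.0513
```

Emit:
send_rows:
  moves:
    - {"linear":[-0.634,0.295,0],"twist":0,"grip":60}
    - {"linear":[-0.634,0.295,0],"twist":0,"grip":60}
    - {"linear":[-0.634,0.295,0],"twist":0,"grip":60}
    - {"linear":[-0.634,0.295,0],"twist":0,"grip":60}
    - {"linear":[-0.634,0.295,0],"twist":0,"grip":60}
    - {"linear":[-0.634,0.295,0],"twist":0,"grip":60}
    - {"linear":[-0.634,0.295,0],"twist":0,"grip":60}
    - {"linear":[-0.634,0.295,0],"twist":0,"grip":60}
    - {"linear":[-0.634,0.295,0],"twist":0,"grip":60}
    - {"linear":[0,0,0],"twist":0,"grip":60}

```text
time: 2.55
tcp_pos: [0.4502, -0.0154, 0.1924]
tool_rot: [0.0, 0.675, 0.738, -0.0]
wrist_force: [-0.8, -0.1, -0.2]
width: 0.0508
```

```bash
cat >> h.py <<'E'
def rel(target=None):
    st=env.get_state();w,x,y,z=st["tool_rot"];X=np.array([1-2*(y*y+z*z),2*(x*y+w*z)]);yw=np.degrees(np.arctan2(X[1],X[0]))
    p=(R.T@(st["tcp_pos"]-O))*1000
    print("t %.2f press xyz"%st["time"],np.round(p,1),"yaw-press %.2f"%(yw-5.2),"q6 %.2f"%st["q"][5],"w %.1f"%(st["width"]*1000),"F",np.round(st["wrist_force"],1),"T",np.round(st["wrist_torque"],3))
    if target is not None:
        d=np.array(target[:3])-p;a=np.radians(yw-5.2);c,s=np.cos(a),np.sin(a)
        print(" need tool shares",np.round([(c*d[0]+s*d[1])/50,(s*d[0]-c*d[1])/50,-d[2]/50],3),"twist deg",round(((yw-5.2-target[3]+90)%180)-90,2))
E
python3 -c "
from h import *;rel((-165,0,22,90))"
```

```text
t 2.55 press xyz [-163.1   -2.2  192.4] yaw-press 89.84 q6 -0.12 w 50.8 F [-0.8 -0.1 -0.2] T [0.043 0.088 0.033]
 need tool shares [ 0.044 -0.038  3.408] twist deg -0.16
```

Emit:
send_rows:
  moves:
    - {"linear":[0.04,0,0.42],"twist":0,"grip":60}
    - {"linear":[0,0,0.42],"twist":0,"grip":60}
    - {"linear":[0,0,0.42],"twist":0,"grip":60}
    - {"linear":[0,0,0.42],"twist":0,"grip":60}
    - {"linear":[0,0,0.42],"twist":0,"grip":60}
    - {"linear":[0,0,0.42],"twist":0,"grip":60}
    - {"linear":[0,0,0.42],"twist":0,"grip":60}
    - {"linear":[0,0,0.26],"twist":0,"grip":60}
    - {"linear":[0,0,0.2],"twist":0,"grip":60}
    - {"linear":[0,0,0],"twist":0,"grip":60}

```text
time: 3.55
tcp_pos: [0.4478, -0.0103, 0.0219]
tool_rot: [-0.001, 0.674, 0.739, -0.001]
wrist_force: [-0.1, -0.2, 0.5]
width: 0.0511
```

Emit:
send_rows:
  moves:
    - {"linear":[0,0.1,0],"twist":0,"grip":60}
    - {"linear":[0,0.1,0],"twist":0,"grip":60}
    - {"linear":[0,0.1,0],"twist":0,"grip":60}
    - {"linear":[0,0.1,0],"twist":0,"grip":60}
    - {"linear":[0,0.1,0],"twist":0,"grip":60}
    - {"linear":[0,0.1,0],"twist":0,"grip":60}
    - {"linear":[0,0.1,0],"twist":0,"grip":60}
    - {"linear":[0,0.1,0],"twist":0,"grip":60}
    - {"linear":[0,0.1,0],"twist":0,"grip":60}
    - {"linear":[0,0.0,0],"twist":0,"grip":60}

```text
time: 4.55
tcp_pos: [0.4941, -0.0064, 0.0227]
tool_rot: [0.0, 0.674, 0.739, 0.0]
wrist_force: [-0.7, -1.0, 0.2]
width: 0.0516
```

```bash
python3 -c "
from h import *;rel((-111,0,22,90))
cv2.imwrite('pics/side1.png',env.snapshot('side')['image'][150:290,220:380].repeat(4,0).repeat(4,1))"
```

```text
t 4.55 press xyz [-118.6    2.8   22.7] yaw-press 90.03 q6 -0.10 w 51.6 F [-0.7 -1.   0.2] T [ 0.049 -0.023 -0.008]
 need tool shares [-0.055  0.151  0.013] twist deg 0.03
```

Emit:
send_rows:
  moves:
    - {"linear":[0,0.05,0],"twist":0,"grip":60}
    - {"linear":[0,0.05,0],"twist":0,"grip":60}
    - {"linear":[0,0.02,0],"twist":0,"grip":60}
    - {"linear":[0,0.02,0],"twist":0,"grip":60}
    - {"linear":[0,0,0],"twist":0,"grip":60}
    - {"linear":[0,0,0],"twist":0,"grip":60}
    - {"linear":[0,0,0],"twist":0,"grip":60}
    - {"linear":[0,0,0],"twist":0,"grip":60}
    - {"linear":[0,0,0],"twist":0,"grip":60}
    - {"linear":[0,0,0],"twist":0,"grip":60}

```text
time: 5.6
tcp_pos: [0.5004, -0.0058, 0.0227]
tool_rot: [-0.0, 0.674, 0.739, -0.0]
wrist_force: [-0.0, 0.7, -0.6]
width: 0.0512
```

```bash
python3 -c "
from h import *;rel((-111,0,22,90))"
```

```text
t 5.60 press xyz [-112.2    2.8   22.7] yaw-press 90.03 q6 -0.10 w 51.2 F [-0.   0.7 -0.6] T [-0.036 -0.01  -0.02 ]
 need tool shares [-0.056  0.025  0.014] twist deg 0.03
```

Still no stop force. I'll go on in small steps and stop when the force rises.

Emit:
send_rows:
  moves:
    - {"linear":[0,0.02,0],"twist":0,"grip":60}
    - {"linear":[0,0.02,0],"twist":0,"grip":60}
    - {"linear":[0,0.02,0],"twist":0,"grip":60}
    - {"linear":[0,0,0],"twist":0,"grip":60}
    - {"linear":[0,0,0],"twist":0,"grip":60}
    - {"linear":[0,0,0],"twist":0,"grip":60}
    - {"linear":[0,0,0],"twist":0,"grip":60}
    - {"linear":[0,0,0],"twist":0,"grip":60}
    - {"linear":[0,0,0],"twist":0,"grip":60}
    - {"linear":[0,0,0],"twist":0,"grip":60}

```text
time: 6.6
tcp_pos: [0.5034, -0.0055, 0.0227]
tool_rot: [0.0, 0.674, 0.739, 0.0]
wrist_force: [0.5, -0.2, -0.4]
width: 0.0514
```

```bash
python3 -c "
from h import *;rel((-111,0,22,90))
s=env.snapshot('top');M=np.array([[6,0,-6*200],[0,6,-6*145]],float)
cv2.imwrite('pics/top1.png',cv2.convertScaleAbs(cv2.warpAffine(s['image'],M,(780,570),flags=cv2.INTER_CUBIC),alpha=1.6))"
```

```text
t 6.60 press xyz [-109.2    2.8   22.7] yaw-press 90.03 q6 -0.10 w 51.4 F [ 0.5 -0.2 -0.4] T [-0.011  0.046 -0.008]
 need tool shares [-0.056 -0.036  0.014] twist deg 0.03
```

View pics/top1.png

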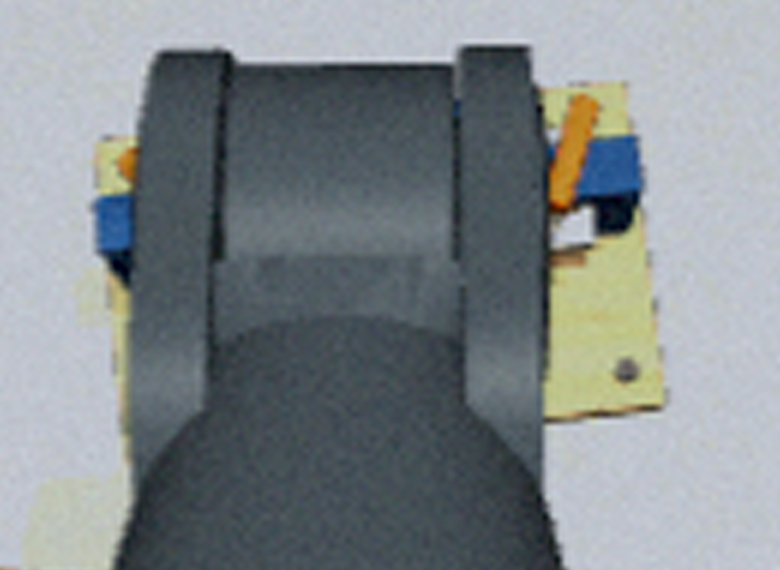

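The arm hides the journal here, so I'll rely on the force.

Emit:
send_rows:
  moves:
    - {"linear":[0,0.02,0],"twist":0,"grip":60}
    - {"linear":[0,0.02,0],"twist":0,"grip":60}
    - {"linear":[0,0.02,0],"twist":0,"grip":60}
    - {"linear":[0,0,0],"twist":0,"grip":60}
    - {"linear":[0,0,0],"twist":0,"grip":60}
    - {"linear":[0,0,0],"twist":0,"grip":60}
    - {"linear":[0,0,0],"twist":0,"grip":60}
    - {"linear":[0,0,0],"twist":0,"grip":60}
    - {"linear":[0,0,0],"twist":0,"grip":60}
    - {"linear":[0,0,0],"twist":0,"grip":60}

```text
time: 7.65
tcp_pos: [0.5064, -0.0053, 0.0227]
tool_rot: [-0.0, 0.674, 0.739, -0.0]
wrist_force: [-0.1, 0.8, -0.5]
width: 0.0508
```

```bash
python3 -c "
from h import *;rel((-111,0,22,90))
s=env.snapshot('side');M=np.array([[5,0,-5*240],[0,5,-5*155]],float)
cv2.imwrite('pics/side2.png',cv2.convertScaleAbs(cv2.warpAffine(s['image'],M,(700,575),flags=cv2.INTER_CUBIC),alpha=1.5))"
```

```text
t 7.65 press xyz [-106.2    2.8   22.7] yaw-press 90.03 q6 -0.10 w 50.8 F [-0.1  0.8 -0.5] T [ 0.003 -0.013  0.064]
 need tool shares [-0.056 -0.095  0.014] twist deg 0.03
```

View pics/side2.png

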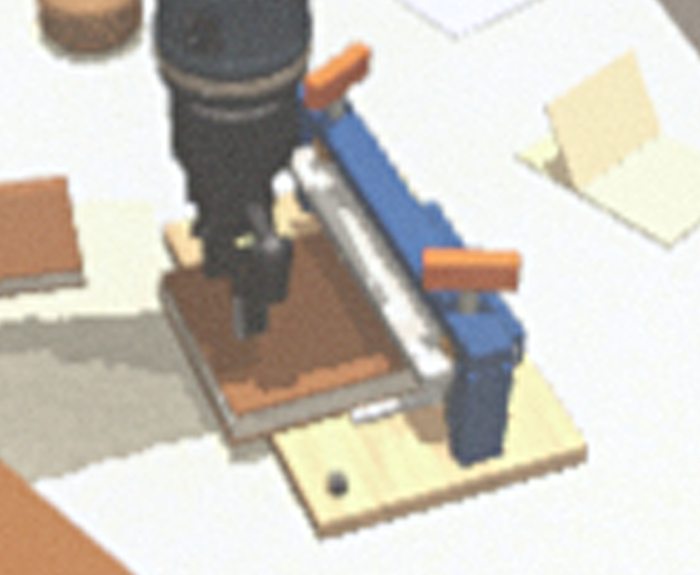

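The picture shows the fingers standing over the journal's top, at (245,335), and the front edge (165,290)–(230,415) has not moved. I'll check the tip height by ray.

```bash
python3 -c "
from h import *
S=env.snapshot('side')
for x,y in((-106,-28),(-106,31),(-117,-28)):
  print(x,y,np.round((proj(S,W([(x,y,z) for z in(20,30,40,50,60)]))-[240,155])*5).tolist())
print('journal front bottom-right',np.round((proj(S,W([(-134,-70,20),(-134,-70,45),(-134,70,45),(-134,70,38)]))-[240,155])*5).tolist())
print(env.get_state()['joint_efforts'])
"
```

```text
-106 -28 [[253.0, 387.0], [253.0, 376.0], [253.0, 365.0], [253.0, 353.0], [253.0, 342.0]]
-106 31 [[221.0, 326.0], [221.0, 315.0], [221.0, 304.0], [220.0, 293.0], [220.0, 281.0]]
-117 -28 [[236.0, 391.0], [236.0, 380.0], [236.0, 369.0], [236.0, 358.0], [236.0, 346.0]]
journal front bottom-right [[234.0, 444.0], [234.0, 416.0], [160.0, 271.0], [161.0, 279.0]]
[-6.89649842e-04 -7.30635810e+01  4.31367731e+01  1.47360461e-03
 -2.37326085e-04 -4.86727629e-05]
```

```bash
python3 -c "
from h import *
for n in('side','top'):
  S=env.snapshot(n)
  print(n,'start',np.round(proj(S,[(.1675,.4707,z) for z in(.193,.213,.233,.253)])).tolist(),'now',np.round(proj(S,W([(-106.2,2.8,22.7),(-106,2.8,63)]))).tolist())
a=cv2.imread('pics/side0.png')[60:130,110:210];b=cv2.imread('pics/side0.png')
t=cv2.imread('pics/top0.png')[320:385,0:120]
f=lambda i,k:cv2.convertScaleAbs(cv2.resize(i,None,fx=k,fy=k,interpolation=cv2.INTER_CUBIC),alpha=1.6)
A=f(a,4);B=f(t,4);c=np.zeros((A.shape[0]+B.shape[0],480,3),np.uint8);c[:A.shape[0],:400]=A;c[A.shape[0]:]=B
cv2.imwrite('pics/start.png',c)
"
```

```text
side start [[164.0, 122.0], [163.0, 117.0], [162.0, 112.0], [161.0, 107.0]] now [[287.0, 225.0], [287.0, 216.0]]
top start [[87.0, 339.0], [83.0, 340.0], [79.0, 342.0], [75.0, 343.0]] now [[265.0, 217.0], [265.0, 215.0]]
```

View pics/start.png

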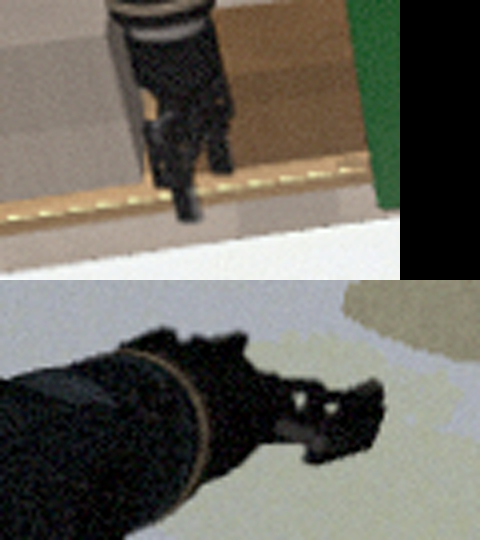

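```bash
python3 -c "
from h import *
S=env.snapshot('side');T=env.snapshot('top')
p=np.array([.1675,.4707,0]);x=np.array([.335,.942,0])*.0428
for nm,q in(('A',p+x),('B',p-x)):
  for z in(.193,.206,.22,.235,.25): print(nm,z,np.round(proj(S,[q+[0,0,z]]),1).tolist(),np.round(proj(T,[q+[0,0,z]]),1).tolist())
# triangulate tip B from obs side (156.7,114.5), top (95,346)
o1,d1=ray(S,[(156.7,114.5)]);o2,d2=ray(T,[(95,346)])
A=np.c_[d1[0],-d2[0]];k=np.linalg.lstsq(A,o2-o1,rcond=None)[0];print(o1+k[0]*d1[0],o2+k[1]*d2[0],'expect',p-x)
"
```

```text
A 0.193 [[168.0, 116.0]] [[71.8, 333.8]]
A 0.206 [[167.3, 112.9]] [[69.3, 334.6]]
A 0.22 [[166.6, 109.6]] [[66.5, 335.5]]
A 0.235 [[165.8, 105.9]] [[63.4, 336.5]]
A 0.25 [[164.9, 102.2]] [[60.3, 337.5]]
B 0.193 [[160.7, 127.8]] [[101.5, 344.5]]
B 0.206 [[160.0, 124.6]] [[99.3, 345.4]]
B 0.22 [[159.1, 121.1]] [[97.0, 346.4]]
B 0.235 [[158.2, 117.4]] [[94.3, 347.6]]
B 0.25 [[157.3, 113.6]] [[91.6, 348.8]]
[0.15127763 0.42228501 0.25094317] [0.159608   0.42237236 0.24948996] expect [0.153162  0.4303824 0.       ]
```

Both the start and current views put the fingertips about 42 mm above the reported TCP height. The cameras agree with the press geometry, so the reported tool tip is about 42 mm too low and I'll correct for that. I'll back off, go down about 36 mm and push again.

Emit:
send_rows:
  moves:
    - {"linear":[0,-0.3,0],"twist":0,"grip":60}
    - {"linear":[0,-0.4,0],"twist":0,"grip":60}
    - {"linear":[0,-0.4,0],"twist":0,"grip":60}
    - {"linear":[0,-0.2,0],"twist":0,"grip":60}
    - {"linear":[-0.05,0,0.15],"twist":0,"grip":60}
    - {"linear":[0,0,0.15],"twist":0,"grip":60}
    - {"linear":[0,0,0.15],"twist":0,"grip":60}
    - {"linear":[0,0,0.15],"twist":0,"grip":60}
    - {"linear":[0,0,0.12],"twist":0,"grip":60}
    - {"linear":[0,0,0],"twist":0,"grip":60}

```text
time: 8.95
tcp_pos: [0.4413, -0.0136, -0.0143]
tool_rot: [-0.001, 0.674, 0.739, -0.001]
wrist_force: [-0.7, 0.5, 0.5]
width: 0.0512
```

```bash
python3 -c "
from h import *;rel((-165,0,-14,90))
s=env.snapshot('side');M=np.array([[7,0,-7*230],[0,7,-7*175]],float)
c=cv2.convertScaleAbs(cv2.warpAffine(s['image'],M,(700,570),flags=cv2.INTER_CUBIC),alpha=1.5)
for p in proj(s,W([(-171,y,z) for y in(-28,28) for z in(0,10,20,30,40)])): cv2.circle(c,tuple(int(v) for v in (p-[230,175])*7),2,(0,0,255),-1)
cv2.imwrite('pics/side3.png',c)"
```

```text
t 8.95 press xyz [-171.7    0.4  -14.3] yaw-press 90.03 q6 -0.12 w 51.2 F [-0.7  0.5  0.5] T [-0.034 -0.021 -0.041]
 need tool shares [-0.008  0.135 -0.007] twist deg 0.03
```

View pics/side3.png

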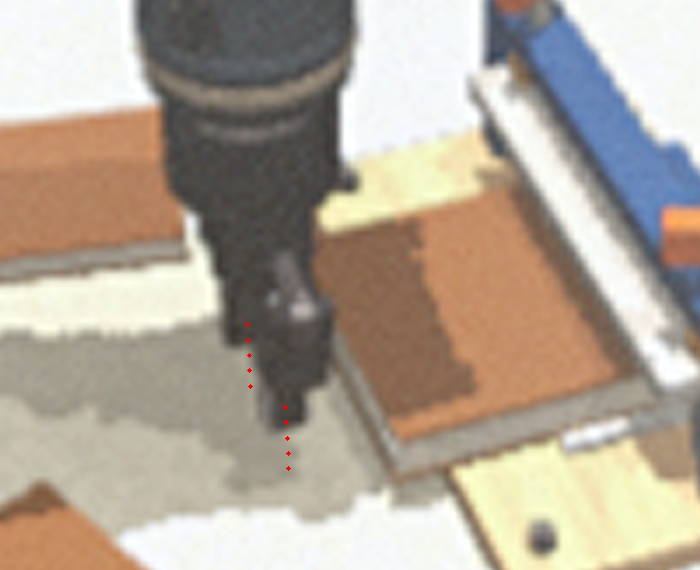

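The tips now stand in front of the journal, with the near tip at (285,427), about 30 mm above the table. Pushing.

Emit:
send_rows:
  moves:
    - {"linear":[0,0.15,0.05],"twist":0,"grip":60}
    - {"linear":[0,0.15,0],"twist":0,"grip":60}
    - {"linear":[0,0.1,0],"twist":0,"grip":60}
    - {"linear":[0,0.1,0],"twist":0,"grip":60}
    - {"linear":[0,0.07,0],"twist":0,"grip":60}
    - {"linear":[0,0.07,0],"twist":0,"grip":60}
    - {"linear":[0,0.07,0],"twist":0,"grip":60}
    - {"linear":[0,0.07,0],"twist":0,"grip":60}
    - {"linear":[0,0.07,0],"twist":0,"grip":60}
    - {"linear":[0,0.07,0],"twist":0,"grip":60}

```text
time: 10.0
tcp_pos: [0.488, -0.0094, -0.0158]
tool_rot: [0.0, 0.674, 0.739, 0.0]
wrist_force: [-1.7, 0.6, -0.4]
width: 0.0517
```

Emit:
send_rows:
  moves:
    - {"linear":[0,0.05,0],"twist":0,"grip":60}
    - {"linear":[0,0.05,0],"twist":0,"grip":60}
    - {"linear":[0,0.05,0],"twist":0,"grip":60}
    - {"linear":[0,0.03,0],"twist":0,"grip":60}
    - {"linear":[0,0.03,0],"twist":0,"grip":60}
    - {"linear":[0,0.03,0],"twist":0,"grip":60}
    - {"linear":[0,0.0,0],"twist":0,"grip":60}
    - {"linear":[0,0.0,0],"twist":0,"grip":60}
    - {"linear":[0,0,0],"twist":0,"grip":60}
    - {"linear":[0,0,0],"twist":0,"grip":60}

```text
time: 11.0
tcp_pos: [0.4998, -0.0083, -0.0157]
tool_rot: [0.0, 0.674, 0.739, 0.0]
wrist_force: [0.4, -0.2, -0.1]
width: 0.051
```

```bash
python3 -c "
from h import *;rel((-111,0,-14,90))"
```

```text
t 11.00 press xyz [-113.1    0.3  -15.7] yaw-press 90.03 q6 -0.11 w 51.0 F [ 0.4 -0.2 -0.1] T [-0.005  0.042  0.043]
 need tool shares [-0.006  0.041 -0.034] twist deg 0.03
```

Emit:
send_rows:
  moves:
    - {"linear":[0,0.02,0],"twist":0,"grip":60}
    - {"linear":[0,0.02,0],"twist":0,"grip":60}
    - {"linear":[0,0.02,0],"twist":0,"grip":60}
    - {"linear":[0,0.02,0],"twist":0,"grip":60}
    - {"linear":[0,0.02,0],"twist":0,"grip":60}
    - {"linear":[0,0.01,0],"twist":0,"grip":60}
    - {"linear":[0,0.01,0],"twist":0,"grip":60}
    - {"linear":[0,0.01,0],"twist":0,"grip":60}
    - {"linear":[0,0.01,0],"twist":0,"grip":60}
    - {"linear":[0,0.01,0],"twist":0,"grip":60}

```text
time: 12.0
tcp_pos: [0.5039, -0.008, -0.0164]
tool_rot: [-0.002, 0.674, 0.739, -0.002]
wrist_force: [-24.8, -3.3, 19.8]
width: 0.0514
```

```bash
python3 -c "
from h import *;rel((-111,0,-14,90))"
```

```text
t 12.00 press xyz [-109.     0.3  -16.4] yaw-press 90.02 q6 -0.11 w 51.4 F [-24.8  -3.3  19.8] T [-0.557  4.757  0.036]
 need tool shares [-0.006 -0.041 -0.047] twist deg 0.02
```

The force rose to 25 N at TCP x −109, so the journal is home against the stop. I'll back off, rise and take a quick look to verify it, then go to the right knob.

Emit:
send_rows:
  moves:
    - {"linear":[0,-0.05,0],"twist":0,"grip":60}
    - {"linear":[0,-0.1,0],"twist":0,"grip":60}
    - {"linear":[0,-0.3,0],"twist":0,"grip":80}
    - {"linear":[0,-0.4,-0.2],"twist":0,"grip":80}
    - {"linear":[0,0,-0.5],"twist":0,"grip":80}
    - {"linear":[0,0,-0.5],"twist":0,"grip":80}
    - {"linear":[0,0,-0.5],"twist":0,"grip":80}
    - {"linear":[0,0,-0.5],"twist":0,"grip":80}
    - {"linear":[0,0,-0.5],"twist":0,"grip":80}
    - {"linear":[0,0,-0.6],"twist":0,"grip":80}

```text
time: 13.0
tcp_pos: [0.4647, -0.0115, 0.1501]
tool_rot: [0.0, 0.674, 0.739, 0.0]
wrist_force: [0.7, -0.5, 1.2]
width: 0.0685
```

Emit:
send_rows:
  moves:
    - {"linear":[-0.3,0.45,0],"twist":0,"grip":80}
    - {"linear":[-0.3,0.45,0],"twist":0,"grip":80}
    - {"linear":[-0.3,0.45,0],"twist":0,"grip":80}
    - {"linear":[-0.3,0.45,0],"twist":0,"grip":80}
    - {"linear":[-0.3,0.45,0],"twist":0,"grip":80}
    - {"linear":[-0.3,0.45,0],"twist":0,"grip":80}
    - {"linear":[-0.2,0.3,0],"twist":0.255,"grip":80}
    - {"linear":[0,0,0],"twist":0.26,"grip":80}
    - {"linear":[0,0,0],"twist":0.26,"grip":80}
    - {"linear":[0,0,0],"twist":0,"grip":80}

```text
time: 14.0
tcp_pos: [0.6236, -0.0976, 0.1491]
tool_rot: [0.0, 0.81, 0.587, 0.0]
wrist_force: [0.7, -0.0, -0.1]
width: 0.0686
```

```bash
python3 -c "
from h import *;rel((0,-100,87,66.8))
s=env.snapshot('side');M=np.array([[6,0,-6*255],[0,6,-6*150]],float)
c=cv2.convertScaleAbs(cv2.warpAffine(s['image'],M,(700,570),flags=cv2.INTER_CUBIC),alpha=1.5)
for p in proj(s,W([(-100,y,z) for y in(-70,70) for z in(20,45)]+[(0,-100,z) for z in(160,170,180,190)])): cv2.circle(c,tuple(int(v) for v in (p-[255,150])*6),2,(0,0,255),-1)
cv2.imwrite('pics/side4.png',c)"
```

```text
t 14.00 press xyz [  2.1 -99.8 149.1] yaw-press 66.63 q6 0.16 w 68.6 F [ 0.7 -0.  -0.1] T [ 0.025  0.038 -0.009]
 need tool shares [-0.021 -0.037  1.241] twist deg -0.17
```

View pics/side4.png

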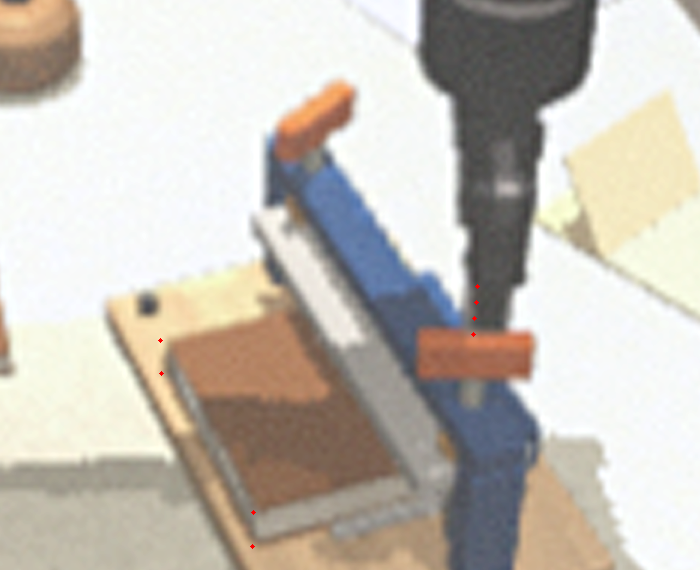

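The journal's front corners (165,350) and (255,510) sit on the x = −100 marks, so it is home. The gripper stands over the right knob. Next: descend and grip.

Emit:
send_rows:
  moves:
    - {"linear":[-0.02,-0.04,0.24],"twist":0,"grip":80}
    - {"linear":[0,0,0.24],"twist":0,"grip":80}
    - {"linear":[0,0,0.24],"twist":0,"grip":80}
    - {"linear":[0,0,0.24],"twist":0,"grip":80}
    - {"linear":[0,0,0.24],"twist":0,"grip":80}
    - {"linear":[0,0,0],"twist":0,"grip":0}
    - {"linear":[0,0,0],"twist":0,"grip":0}
    - {"linear":[0,0,0],"twist":0,"grip":0}
    - {"linear":[0,0,0],"twist":0,"grip":0}
    - {"linear":[0,0,0],"twist":0,"grip":0}

```text
time: 15.05
tcp_pos: [0.6209, -0.0995, 0.0901]
tool_rot: [0.001, 0.809, 0.587, -0.001]
wrist_force: [-5.9, -11.8, 5.7]
width: 0.0134
```

```bash
python3 -c "
from h import *;rel((0,-100,89,66.8))"
```

```text
t 15.05 press xyz [  -0.7 -101.5   90.1] yaw-press 66.72 q6 0.16 w 13.4 F [ -5.9 -11.8   5.7] T [-1.918  0.997  0.17 ]
 need tool shares [0.033 0.    0.023] twist deg -0.08
```

Emit:
send_rows:
  moves:
    - {"linear":[-0.03,0,0],"twist":0,"grip":0}
    - {"linear":[0,0,0],"twist":0.13,"grip":0}
    - {"linear":[0,0,0],"twist":0.13,"grip":0}
    - {"linear":[0,0,0],"twist":0.13,"grip":0}
    - {"linear":[0,0,0],"twist":0.13,"grip":0}
    - {"linear":[0,0,0],"twist":0.13,"grip":0}
    - {"linear":[0,0,0],"twist":0.06,"grip":0}
    - {"linear":[0,0,0],"twist":0.06,"grip":0}
    - {"linear":[0,0,0],"twist":0.06,"grip":0}
    - {"linear":[0,0,0],"twist":0.06,"grip":0}

```text
time: 16.05
tcp_pos: [0.6215, -0.0989, 0.0901]
tool_rot: [0.0, 0.923, 0.385, 0.001]
wrist_force: [1.3, 2.5, 3.8]
width: 0.0134
```

```bash
python3 -c "
from h import *;rel((0,-100,89,66.8))"
```

```text
t 16.05 press xyz [-1.000e-01 -1.009e+02  9.010e+01] yaw-press 40.03 q6 0.62 w 13.4 F [1.3 2.5 3.8] T [ 0.663 -0.411  0.201]
 need tool shares [ 0.013 -0.013  0.023] twist deg -26.77
```

Emit:
send_rows:
  moves:
    - {"linear":[0,0,0],"twist":0,"grip":50}
    - {"linear":[0,0,0],"twist":0,"grip":50}
    - {"linear":[0,0,0],"twist":0,"grip":50}
    - {"linear":[0,0,-0.4],"twist":0,"grip":50}
    - {"linear":[0,0,-0.4],"twist":0,"grip":50}
    - {"linear":[0,0,-0.4],"twist":-0.2,"grip":50}
    - {"linear":[0,0,0],"twist":-0.286,"grip":50}
    - {"linear":[0,0,0],"twist":-0.286,"grip":50}
    - {"linear":[0,0,0],"twist":-0.286,"grip":50}
    - {"linear":[0,0,0],"twist":-0.286,"grip":50}

```text
time: 17.05
tcp_pos: [0.6205, -0.0993, 0.1492]
tool_rot: [-0.0, 0.731, 0.682, -0.0]
wrist_force: [0.6, 0.6, 0.0]
width: 0.0431
```

Emit:
send_rows:
  moves:
    - {"linear":[0,0,0],"twist":-0.286,"grip":50}
    - {"linear":[0,0,0],"twist":-0.286,"grip":50}
    - {"linear":[0,0,0],"twist":-0.286,"grip":50}
    - {"linear":[0,0,0],"twist":-0.286,"grip":50}
    - {"linear":[0,0,0],"twist":-0.15,"grip":50}
    - {"linear":[0.7,0.39,0],"twist":0,"grip":50}
    - {"linear":[0.7,0.39,0],"twist":0,"grip":50}
    - {"linear":[0.7,0.39,0],"twist":0,"grip":50}
    - {"linear":[0.7,0.39,0],"twist":0,"grip":50}
    - {"linear":[0.7,0.39,0],"twist":0,"grip":50}

```text
time: 18.05
tcp_pos: [0.6017, 0.1017, 0.1493]
tool_rot: [0.0, 0.466, 0.885, -0.0]
wrist_force: [0.9, -0.4, 0.5]
width: 0.0432
```

```bash
python3 -c "
from h import *;rel((0,99,90,119))
s=env.snapshot('side');S=s;n=[env.snapshot('side')['image'] for _ in range(4)]
ys=np.arange(-105,106,10);z=edge(n,S,-32,ys,np.arange(70,101,.5));k=abs(z-np.median(z))<4;p=np.polyfit(ys[k],z[k],1);print('bar tilt',p[0]*200,p[1],k.sum(),z.tolist())
t=env.snapshot('top');
for A,r,bx in blobs(t['image'],(14,175,75),(24,255,255),(205,150,320,195))[:4]:
  print(A,np.round(r[0],1),np.round(r[1],1),r[2])
"
```

```text
t 18.05 press xyz [ -1.6 100.6 149.3] yaw-press 119.24 q6 -0.43 w 43.2 F [ 0.9 -0.4  0.5] T [ 0.016 -0.062  0.014]
 need tool shares [-0.044  0.011  1.186] twist deg 0.24
bar tilt 1.9172932330827452 84.67086466165411 20 [83.0, 84.5, 84.5, 83.5, 86.0, 86.5, 82.0, 81.5, 85.0, 85.0, 85.0, 82.0, 85.0, 86.0, 86.5, 82.5, 85.0, 83.5, 88.5, 86.0, 98.5, 91.0]
61.0 [295.8 170.3] [ 4.2 17.7] 45.0
```

Emit:
send_rows:
  moves:
    - {"linear":[-0.03,0.02,0.24],"twist":0,"grip":50}
    - {"linear":[0,0,0.24],"twist":0,"grip":50}
    - {"linear":[0,0,0.24],"twist":0,"grip":50}
    - {"linear":[0,0,0.24],"twist":0,"grip":50}
    - {"linear":[0,0,0.22],"twist":0,"grip":50}
    - {"linear":[0,0,0],"twist":0,"grip":0}
    - {"linear":[0,0,0],"twist":0,"grip":0}
    - {"linear":[0,0,0],"twist":0,"grip":0}
    - {"linear":[0,0,0],"twist":0,"grip":0}
    - {"linear":[0,0,0],"twist":0,"grip":0}

```text
time: 19.35
tcp_pos: [0.604, 0.0991, 0.0904]
tool_rot: [0.0, 0.466, 0.885, -0.0]
wrist_force: [2.8, -5.2, -6.9]
width: 0.0131
```

```bash
python3 -c "
from h import *;rel((0,99.5,90,119))"
```

```text
t 19.35 press xyz [ 0.5 97.8 90.4] yaw-press 119.19 q6 -0.44 w 13.1 F [ 2.8 -5.2 -6.9] T [-0.791 -0.302 -0.245]
 need tool shares [0.034 0.008 0.007] twist deg 0.19
```

Emit:
send_rows:
  moves:
    - {"linear":[-0.015,0,0],"twist":0,"grip":0}
    - {"linear":[0,0,0],"twist":0.19,"grip":0}
    - {"linear":[0,0,0],"twist":0.19,"grip":0}
    - {"linear":[0,0,0],"twist":0.19,"grip":0}
    - {"linear":[0,0,0],"twist":0.19,"grip":0}
    - {"linear":[0,0,0],"twist":0.19,"grip":0}
    - {"linear":[0,0,0],"twist":0.19,"grip":0}
    - {"linear":[0,0,0],"twist":0.19,"grip":0}
    - {"linear":[0,0,0],"twist":0.09,"grip":0}
    - {"linear":[0,0,0],"twist":0.08,"grip":0}

```text
time: 20.35
tcp_pos: [0.6041, 0.0989, 0.0903]
tool_rot: [-0.0, 0.77, 0.638, -0.0]
wrist_force: [-1.8, -1.9, -4.7]
width: 0.0133
```

```bash
python3 -c "
from h import *;rel((0,99.5,90,119))"
```

```text
t 20.35 press xyz [ 0.6 97.7 90.3] yaw-press 74.12 q6 0.35 w 13.3 F [-1.8 -1.9 -4.7] T [-0.301  0.067  0.22 ]
 need tool shares [ 0.032 -0.021  0.007] twist deg -44.88
```

Emit:
send_rows:
  moves:
    - {"linear":[0,0,0],"twist":0,"grip":50}
    - {"linear":[0,0,0],"twist":0,"grip":50}
    - {"linear":[0,0,0],"twist":0,"grip":50}
    - {"linear":[0,0,-0.4],"twist":0,"grip":50}
    - {"linear":[0,0,-0.4],"twist":0,"grip":50}
    - {"linear":[0,0,-0.4],"twist":0,"grip":50}
    - {"linear":[0,0,0],"twist":0.284,"grip":50}
    - {"linear":[0,0,0],"twist":0.284,"grip":50}
    - {"linear":[0,0,0],"twist":0.284,"grip":50}
    - {"linear":[0,0,0],"twist":0.284,"grip":50}

```text
time: 21.35
tcp_pos: [0.6044, 0.099, 0.1505]
tool_rot: [-0.0, 0.924, 0.383, 0.0]
wrist_force: [0.2, -0.4, -0.3]
width: 0.0427
```

Emit:
send_rows:
  moves:
    - {"linear":[-0.513,0.607,0],"twist":0,"grip":50}
    - {"linear":[-0.513,0.607,0],"twist":0,"grip":50}
    - {"linear":[-0.513,0.607,0],"twist":0,"grip":50}
    - {"linear":[-0.513,0.607,0],"twist":0,"grip":50}
    - {"linear":[-0.513,0.607,0],"twist":0,"grip":50}
    - {"linear":[0,0,0.2],"twist":0,"grip":50}
    - {"linear":[0,0,0.2],"twist":0,"grip":50}
    - {"linear":[0,0,0.2],"twist":0,"grip":50}
    - {"linear":[0,0,0.2],"twist":0,"grip":50}
    - {"linear":[0,0,0.2],"twist":0,"grip":50}

```text
time: 22.35
tcp_pos: [0.6219, -0.098, 0.0993]
tool_rot: [-0.0, 0.922, 0.386, -0.0]
wrist_force: [-0.5, -0.7, 0.1]
width: 0.0425
```

```bash
python3 -c "
from h import *;rel((0,-101,90,40))"
```

```text
t 22.35 press xyz [   0.4 -100.    99.3] yaw-press 40.22 q6 0.62 w 42.5 F [-0.5 -0.7  0.1] T [ 0.001 -0.069  0.03 ]
 need tool shares [-0.019  0.01   0.187] twist deg 0.22
```

Emit:
send_rows:
  moves:
    - {"linear":[-0.02,0,0.19],"twist":0,"grip":0}
    - {"linear":[0,0,0],"twist":0,"grip":0}
    - {"linear":[0,0,0],"twist":0,"grip":0}
    - {"linear":[0,0,0],"twist":0,"grip":0}
    - {"linear":[0,0,0],"twist":0,"grip":0}
    - {"linear":[0,0,0],"twist":0.1,"grip":0}
    - {"linear":[0,0,0],"twist":0.2,"grip":0}
    - {"linear":[0,0,0],"twist":0.2,"grip":0}
    - {"linear":[0,0,0],"twist":0.1,"grip":0}
    - {"linear":[0,0,0],"twist":0.06,"grip":0}

```text
time: 23.35
tcp_pos: [0.6214, -0.0983, 0.0894]
tool_rot: [-0.001, 0.975, 0.221, -0.0]
wrist_force: [9.6, 7.3, -20.4]
width: 0.0129
```

```bash
python3 -c "
from h import *;rel((0,-101,90,40))"
```

```text
t 23.35 press xyz [-1.000e-01 -1.003e+02  8.940e+01] yaw-press 20.28 q6 0.97 w 12.9 F [  9.6   7.3 -20.4] T [ 1.419 -1.662  0.215]
 need tool shares [-0.003  0.015 -0.012] twist deg -19.72
```

Emit:
send_rows:
  moves:
    - {"linear":[0,0,0],"twist":0.06,"grip":0}
    - {"linear":[0,0,0],"twist":0.06,"grip":0}
    - {"linear":[0,0,0],"twist":0.06,"grip":0}
    - {"linear":[0,0,0],"twist":0.06,"grip":0}
    - {"linear":[0,0,0],"twist":0.06,"grip":0}
    - {"linear":[0,0,0],"twist":0.06,"grip":0}
    - {"linear":[0,0,0],"twist":0.06,"grip":0}
    - {"linear":[0,0,0],"twist":0.06,"grip":0}
    - {"linear":[0,0,0],"twist":0.06,"grip":0}
    - {"linear":[0,0,0],"twist":0.06,"grip":0}

```text
time: 24.35
tcp_pos: [0.622, -0.098, 0.0894]
tool_rot: [-0.001, 0.998, 0.066, 0.0]
wrist_force: [14.3, 8.0, -23.9]
width: 0.0131
```

```bash
python3 -c "
from h import *;rel((0,-101,90,40))"
```

```text
t 24.35 press xyz [   0.6 -100.1   89.4] yaw-press 2.35 q6 1.28 w 13.1 F [ 14.3   8.  -23.9] T [ 1.682 -2.626  0.403]
 need tool shares [-0.012  0.017 -0.011] twist deg -37.65
```

```bash
cat >> h.py <<'E'
def avgT(n=6):
    a=[]
    for _ in range(n):
        env.snapshot("side");s=env.get_state();a.append(np.r_[s["wrist_force"],s["wrist_torque"]])
    a=np.array(a);print("avg",np.round(a.mean(0),2),"Tz",np.round(a[:,5],2).tolist())
E
python3 -c "
from h import *;avgT();rel()"
```

```text
avg [ 14.05   8.98 -23.59   1.71  -2.6    0.07] Tz [0.21, 0.09, 0.02, 0.01, 0.04, 0.04]
t 24.65 press xyz [   0.5 -100.1   89.4] yaw-press 2.41 q6 1.28 w 13.1 F [ 13.7   8.8 -23.4] T [ 1.694 -2.592  0.038]
```

Emit:
send_rows:
  moves:
    - {"linear":[0,0,0],"twist":0,"grip":50}
    - {"linear":[0,0,0],"twist":0,"grip":50}
    - {"linear":[0,0,0],"twist":0,"grip":50}
    - {"linear":[0,0,-0.4],"twist":0,"grip":50}
    - {"linear":[0,0,-0.4],"twist":0,"grip":50}
    - {"linear":[0,0,-0.4],"twist":-0.11,"grip":50}
    - {"linear":[0,0,0],"twist":-0.286,"grip":50}
    - {"linear":[0,0,0],"twist":-0.286,"grip":50}
    - {"linear":[0,0,0],"twist":-0.286,"grip":50}
    - {"linear":[0,0,0],"twist":-0.286,"grip":50}

```text
time: 25.65
tcp_pos: [0.6213, -0.0999, 0.1511]
tool_rot: [0.0, 0.922, 0.387, 0.0]
wrist_force: [-0.5, 0.7, -0.4]
width: 0.043
```

Emit:
send_rows:
  moves:
    - {"linear":[0,0,0],"twist":-0.286,"grip":50}
    - {"linear":[0,0,0],"twist":-0.286,"grip":50}
    - {"linear":[0,0,0],"twist":-0.286,"grip":50}
    - {"linear":[0,0,0],"twist":-0.286,"grip":50}
    - {"linear":[0.763,-0.217,0],"twist":0,"grip":50}
    - {"linear":[0.763,-0.217,0],"twist":0,"grip":50}
    - {"linear":[0.763,-0.217,0],"twist":0,"grip":50}
    - {"linear":[0.763,-0.217,0],"twist":0,"grip":50}
    - {"linear":[0.763,-0.217,0],"twist":0,"grip":50}
    - {"linear":[0,0,0],"twist":0,"grip":50}

```text
time: 26.65
tcp_pos: [0.6023, 0.1019, 0.1511]
tool_rot: [-0.0, 0.768, 0.641, 0.0]
wrist_force: [-0.2, -1.3, -0.3]
width: 0.0428
```

```bash
cat >> h.py <<'E'
def tilt():
    n=[env.snapshot('side') for _ in range(5)];S=n[0];n=[s['image'] for s in n]
    ys=np.arange(-105,106,5);z=edge(n,S,-32,ys,np.arange(66,96,.5));k=abs(z-np.median(z))<4;p=np.polyfit(ys[k],z[k],1);print('bar tilt',p[0]*200,'mid',p[1],k.sum())
E
python3 -c "
from h import *;rel((0.3,98.2,90,74.2));tilt()"
```

```text
t 26.65 press xyz [ -1.  100.9 151.1] yaw-press 74.51 q6 0.35 w 42.8 F [-0.2 -1.3 -0.3] T [-0.034  0.004  0.024]
 need tool shares [-0.044  0.039  1.222] twist deg 0.31
bar tilt -0.319509793194009 mid 80.92739905897801 38
```

Emit:
send_rows:
  moves:
    - {"linear":[-0.04,0.04,0.25],"twist":0,"grip":50}
    - {"linear":[0,0,0.24],"twist":0,"grip":50}
    - {"linear":[0,0,0.24],"twist":0,"grip":50}
    - {"linear":[0,0,0.24],"twist":0,"grip":50}
    - {"linear":[0,0,0.24],"twist":0,"grip":50}
    - {"linear":[0,0,0],"twist":0,"grip":0}
    - {"linear":[0,0,0],"twist":0,"grip":0}
    - {"linear":[0,0,0],"twist":0,"grip":0}
    - {"linear":[0,0,0],"twist":0,"grip":0}
    - {"linear":[0,0,0],"twist":0,"grip":0}

```text
time: 27.9
tcp_pos: [0.6044, 0.0984, 0.09]
tool_rot: [-0.002, 0.768, 0.64, 0.001]
wrist_force: [2.4, 20.9, -13.4]
width: 0.013
```

Emit:
send_rows:
  moves:
    - {"linear":[-0.02,0,0],"twist":0.06,"grip":0}
    - {"linear":[0,0,0],"twist":0.06,"grip":0}
    - {"linear":[0,0,0],"twist":0.06,"grip":0}
    - {"linear":[0,0,0],"twist":0.06,"grip":0}
    - {"linear":[0,0,0],"twist":0.06,"grip":0}
    - {"linear":[0,0,0],"twist":0.06,"grip":0}
    - {"linear":[0,0,0],"twist":0.06,"grip":0}
    - {"linear":[0,0,0],"twist":0.06,"grip":0}
    - {"linear":[0,0,0],"twist":0.06,"grip":0}
    - {"linear":[0,0,0],"twist":0.06,"grip":0}

```text
time: 28.9
tcp_pos: [0.6043, 0.0982, 0.09]
tool_rot: [-0.003, 0.859, 0.512, 0.001]
wrist_force: [3.8, 25.5, -13.3]
width: 0.0132
```

```bash
python3 -c "
from h import *;rel((0.3,98.2,90,74.2))"
```

```text
t 28.90 press xyz [ 0.6 96.9 90. ] yaw-press 56.37 q6 0.65 w 13.2 F [  3.8  25.5 -13.3] T [ 4.647 -0.475  0.287]
 need tool shares [ 0.017 -0.02   0.   ] twist deg -17.83
```

Emit:
send_rows:
  moves:
    - {"linear":[0.03,0.01,0],"twist":0,"grip":0}
    - {"linear":[0,0,0],"twist":0,"grip":0}
    - {"linear":[0,0,0],"twist":0,"grip":0}
    - {"linear":[0,0,0],"twist":0,"grip":0}
    - {"linear":[0,0,0],"twist":0,"grip":0}
    - {"linear":[0,0,0],"twist":0,"grip":0}
    - {"linear":[0,0,0],"twist":0.06,"grip":0}
    - {"linear":[0,0,0],"twist":0.06,"grip":0}
    - {"linear":[0,0,0],"twist":0.06,"grip":0}
    - {"linear":[0,0,0],"twist":0.06,"grip":0}

```text
time: 29.9
tcp_pos: [0.6042, 0.0982, 0.09]
tool_rot: [-0.002, 0.89, 0.457, -0.0]
wrist_force: [-6.0, 18.5, -6.5]
width: 0.013
```

```bash
python3 -c "
from h import *;rel((0.3,98.2,90,74.2));avgT(3)"
```

```text
t 29.90 press xyz [ 0.6 96.9 90. ] yaw-press 49.13 q6 0.78 w 13.0 F [-6.  18.5 -6.5] T [3.143 1.302 0.318]
 need tool shares [ 0.016 -0.021 -0.001] twist deg -25.07
avg [-4.98 18.37 -6.92  3.17  1.28  0.08] Tz [0.19, 0.06, -0.01]
```

Emit:
send_rows:
  moves:
    - {"linear":[0,0,0],"twist":0,"grip":50}
    - {"linear":[0,0,0],"twist":0,"grip":50}
    - {"linear":[0,0,0],"twist":0,"grip":50}
    - {"linear":[0,0,-0.4],"twist":0,"grip":50}
    - {"linear":[0,0,-0.4],"twist":0,"grip":50}
    - {"linear":[0,0,-0.4],"twist":0.26,"grip":50}
    - {"linear":[0,0,0],"twist":0.26,"grip":50}
    - {"linear":[0,0,0],"twist":0.26,"grip":50}
    - {"linear":[0,0,0],"twist":0.26,"grip":50}
    - {"linear":[0,0,0],"twist":0.26,"grip":50}

```text
time: 31.05
tcp_pos: [0.6056, 0.0953, 0.1506]
tool_rot: [0.0, 0.992, 0.13, 0.0]
wrist_force: [-0.1, 0.1, 0.2]
width: 0.0429
```

Emit:
send_rows:
  moves:
    - {"linear":[0,0,0],"twist":0.26,"grip":50}
    - {"linear":[-0.03,0.785,0],"twist":0,"grip":50}
    - {"linear":[-0.03,0.785,0],"twist":0,"grip":50}
    - {"linear":[-0.03,0.785,0],"twist":0,"grip":50}
    - {"linear":[-0.03,0.785,0],"twist":0,"grip":50}
    - {"linear":[-0.03,0.785,0],"twist":0,"grip":50}
    - {"linear":[0,0,0.25],"twist":0,"grip":50}
    - {"linear":[0,0,0.25],"twist":0,"grip":50}
    - {"linear":[0,0,0.25],"twist":0,"grip":50}
    - {"linear":[0,0,0],"twist":0,"grip":50}

```text
time: 32.05
tcp_pos: [0.6223, -0.0991, 0.1107]
tool_rot: [-0.0, 0.998, 0.066, -0.001]
wrist_force: [-0.3, 0.3, -0.1]
width: 0.0427
```

```bash
python3 -c "
from h import *;rel((1.2,-99.6,90,2.4));tilt()"
```

```text
t 32.05 press xyz [   0.8 -101.2  110.7] yaw-press 2.34 q6 1.28 w 42.7 F [-0.3  0.3 -0.1] T [ 0.003  0.052 -0.018]
 need tool shares [ 0.01  -0.031  0.414] twist deg -0.06
bar tilt -2.3692444576259013 mid 80.86666048787724 41
```

Emit:
send_rows:
  moves:
    - {"linear":[0.01,-0.03,0.2],"twist":0,"grip":50}
    - {"linear":[0,0,0.2],"twist":0,"grip":50}
    - {"linear":[0,0,0],"twist":0,"grip":0}
    - {"linear":[0,0,0],"twist":0,"grip":0}
    - {"linear":[0,0,0],"twist":0,"grip":0}
    - {"linear":[0,0,0],"twist":0,"grip":0}
    - {"linear":[0,0,0],"twist":0,"grip":0}
    - {"linear":[0,0,0],"twist":-0.06,"grip":0}
    - {"linear":[0,0,0],"twist":-0.06,"grip":0}
    - {"linear":[0,0,0],"twist":-0.06,"grip":0}

```text
time: 33.3
tcp_pos: [0.6224, -0.0985, 0.0924]
tool_rot: [-0.0, 0.994, 0.113, -0.001]
wrist_force: [-9.4, 0.4, -0.8]
width: 0.0134
```

```bash
python3 -c "
from h import *;rel((1.2,-99.6,90,2.4))"
```

```text
t 33.30 press xyz [   0.9 -100.6   92.4] yaw-press 7.73 q6 1.19 w 13.4 F [-9.4  0.4 -0.8] T [-0.019  1.529 -0.095]
 need tool shares [ 0.009 -0.019  0.048] twist deg 5.33
```

Emit:
send_rows:
  moves:
    - {"linear":[0,0,0],"twist":0,"grip":0}
    - {"linear":[0,0,0],"twist":0,"grip":0}
    - {"linear":[0,0,0],"twist":0,"grip":0}
    - {"linear":[0,0,0],"twist":0,"grip":0}
    - {"linear":[0,0,0],"twist":0,"grip":0}
    - {"linear":[0,0,0],"twist":0,"grip":0}
    - {"linear":[0,0,0],"twist":0.06,"grip":0}
    - {"linear":[0,0,0],"twist":0.06,"grip":0}
    - {"linear":[0,0,0],"twist":0.06,"grip":0}
    - {"linear":[0,0,0],"twist":0.06,"grip":0}

```text
time: 34.3
tcp_pos: [0.6226, -0.0985, 0.0924]
tool_rot: [-0.0, 0.999, 0.049, -0.001]
wrist_force: [-7.2, -1.2, -1.7]
width: 0.0129
```

```bash
python3 -c "
from h import *;rel((1.2,-99.6,90,2.4))"
```

```text
t 34.30 press xyz [   1.1 -100.6   92.4] yaw-press 0.41 q6 1.32 w 12.9 F [-7.2 -1.2 -1.7] T [-0.074  1.113  0.301]
 need tool shares [ 0.002 -0.02   0.048] twist deg -1.99
```

Both knobs now read about 0.3 N m while turning. I'll let go and move clear for an unobstructed level check.

Emit:
send_rows:
  moves:
    - {"linear":[0,0,0],"twist":0,"grip":50}
    - {"linear":[0,0,0],"twist":0,"grip":50}
    - {"linear":[0,0,0],"twist":0,"grip":50}
    - {"linear":[0,0,-0.5],"twist":0,"grip":50}
    - {"linear":[0,0,-0.7],"twist":0,"grip":50}
    - {"linear":[-0.3,-0.8,-0.3],"twist":0,"grip":50}
    - {"linear":[-0.3,-0.8,0],"twist":0,"grip":50}
    - {"linear":[-0.3,-0.8,0],"twist":0,"grip":50}
    - {"linear":[-0.3,-0.8,0],"twist":0,"grip":50}
    - {"linear":[-0.3,-0.8,0],"twist":0,"grip":50}

```text
time: 35.3
tcp_pos: [0.5286, 0.0945, 0.1681]
tool_rot: [-0.0, 0.999, 0.05, 0.0]
wrist_force: [0.4, 0.9, -0.4]
width: 0.0429
```

Emit:
send_rows:
  moves:
    - {"linear":[-0.3,-0.8,0],"twist":0,"grip":50}
    - {"linear":[-0.3,-0.8,0],"twist":0,"grip":50}
    - {"linear":[-0.3,-0.8,0],"twist":0,"grip":50}
    - {"linear":[-0.3,-0.8,0],"twist":0,"grip":50}
    - {"linear":[-0.3,-0.8,0],"twist":0,"grip":50}
    - {"linear":[0,0,0],"twist":0,"grip":50}
    - {"linear":[0,0,0],"twist":0,"grip":50}
    - {"linear":[0,0,0],"twist":0,"grip":50}
    - {"linear":[0,0,0],"twist":0,"grip":50}
    - {"linear":[0,0,0],"twist":0,"grip":50}

```text
time: 36.3
tcp_pos: [0.4354, 0.284, 0.1677]
tool_rot: [0.0, 0.999, 0.049, 0.0]
wrist_force: [0.6, -0.0, 0.5]
width: 0.0428
```

```bash
cat >> h.py <<'E'
def edge2(im,S,x,ys,zs,sgn):
    out=[]
    for y in ys:
        p=proj(S,W([(x,y,z) for z in zs])).astype(np.float32)
        v=cv2.remap(im,p[:,0].reshape(1,-1),p[:,1].reshape(1,-1),cv2.INTER_LINEAR)[0]
        g=np.clip(np.gradient(cv2.GaussianBlur(v.reshape(1,-1),(0,0),3)[0])*sgn,0,None)
        i=int(np.argmax(g));a=max(i-6,0);out.append((g[a:i+7]*zs[a:i+7]).sum()/g[a:i+7].sum())
    return np.array(out)
def rfit(y,z,n):
    k=np.ones(len(y),bool)
    for _ in range(5):
        p=np.polyfit(y[k],z[k],1);r=z-np.polyval(p,y);k=abs(r)<max(2*np.std(r[k]),.3)
    print(n,"tilt/200 %.2f mid %.2f n %d sd %.2f"%(p[0]*200,p[1],k.sum(),np.std(r[k])))
E
python3 - <<'E'
from h import *
rel()
def run(ims,S,tag):
    im=np.mean(ims,0).astype(np.float32).max(2);ys=np.arange(-105,106,3.)
    rfit(ys,edge2(im,S,-32,ys,np.arange(74,96,.5),1),tag+" bar top edge")
    y2=ys[abs(ys)<85];rfit(y2,edge2(im,S,-15,y2,np.arange(108,128,.5),-1),tag+" cross (neg)")
    rfit(y2,edge2(im,S,-15,y2,np.arange(108,128,.5),1),tag+" cross (pos)")
n=[env.snapshot("side") for _ in range(10)]
run([s["image"] for s in n],n[0],"now");run([cv2.imread("pics/side0.png")],n[0],"start")
S=n[0];M=np.array([[7,0,-7*268],[0,7,-7*165]],float)
im=np.mean([s["image"] for s in n],0).astype(np.uint8)
c=cv2.convertScaleAbs(cv2.warpAffine(im,M,(700,560),flags=cv2.INTER_CUBIC),alpha=1.5)
cv2.imwrite("pics/side5.png",c)
E
```

```text
t 36.30 press xyz [-150.7  297.3  167.7] yaw-press 0.40 q6 2.05 w 42.8 F [ 0.6 -0.   0.5] T [-0.029 -0.015  0.003]
now bar top edge tilt/200 -2.19 mid 79.91 n 59 sd 0.59h.py:52: RuntimeWarning: invalid value encountered in scalar divide
  i=int(np.argmax(g));a=max(i-6,0);out.append((g[a:i+7]*zs[a:i+7]).sum()/g[a:i+7].sum())
Traceback (most recent call last):
  File "h.py", line 57, in rfit
    p=np.polyfit(y[k],z[k],1);r=z-np.polyval(p,y);k=abs(r)<max(2*np.std(r[k]),.3)
TypeError: expected non-empty vector for x
```

```bash
python3 - <<'E'
from h import *
n=[env.snapshot("side") for _ in range(8)];S=n[0]
for tag,ims in(("now",[s["image"] for s in n]),("start",[cv2.imread("pics/side0.png"),cv2.imread("pics/side0.png")])):
    im=np.mean(ims,0).astype(np.float32);ys=np.arange(-105,106,3.)
    rfit(ys,edge2(im.max(2),S,-32,ys,np.arange(74,96,.5),1),tag+" bar top-front")
    y2=np.arange(-75,76,3.);d=im[:,:,0]-im[:,:,2]   # blueness; crosshead front-bottom hidden -> top-back edge
    y2=y2[y2>-75]
    rfit(y2,edge2(d,S,15,y2,np.arange(105,131,.5),-1),tag+" cross top-back")
    rfit(y2,edge2(im.max(2),S,-15,y2,np.arange(110,127,.5),1),tag+" cross top-front")
im=np.mean([s["image"] for s in n],0).astype(np.uint8)
# base front edge as in-plane reference, y slope
M=np.array([[7,0,-7*268],[0,7,-7*165]],float)
cv2.imwrite("pics/side5.png",cv2.convertScaleAbs(cv2.warpAffine(im,M,(700,560),flags=cv2.INTER_CUBIC),alpha=1.5))
E
```

```text
now bar top-front tilt/200 -1.88 mid 80.04 n 61 sd 0.62
now cross top-back tilt/200 -7.49 mid 116.05 n 36 sd 1.16
now cross top-front tilt/200 -2.81 mid 118.86 n 45 sd 0.69
start bar top-front tilt/200 -0.78 mid 86.05 n 59 sd 0.78
start cross top-back tilt/200 -19.01 mid 119.03 n 44 sd 4.04
start cross top-front tilt/200 -1.45 mid 118.88 n 42 sd 0.79
```

View pics/side5.png

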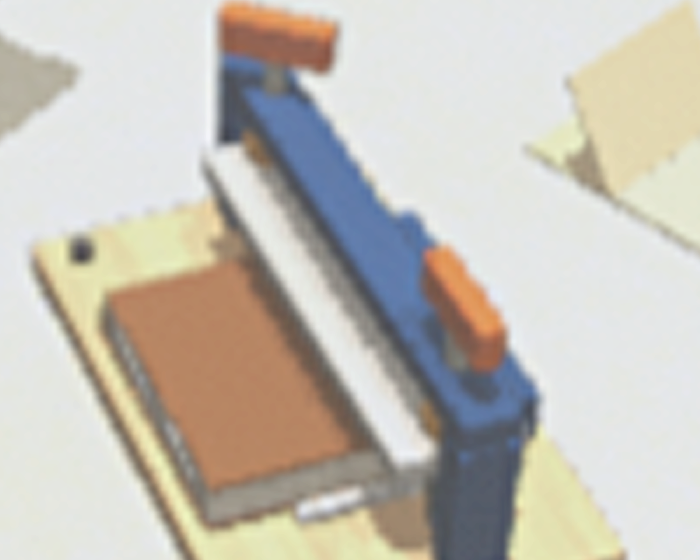

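The picture shows the bar parallel to the crosshead: tilt against the crosshead edge is +0.9 mm now and +0.7 mm at the start, within noise. The journal is home. I'll verify the torque on the left knob once more.

Emit:
send_rows:
  moves:
    - {"linear":[0,0,0],"twist":-0.27,"grip":50}
    - {"linear":[0,0,0],"twist":-0.27,"grip":50}
    - {"linear":[0,0,0],"twist":-0.27,"grip":50}
    - {"linear":[0,0,0],"twist":-0.27,"grip":50}
    - {"linear":[0,0,0],"twist":-0.27,"grip":50}
    - {"linear":[0,0,0],"twist":-0.273,"grip":50}
    - {"linear":[-0.173,0.815,0],"twist":0,"grip":50}
    - {"linear":[-0.173,0.815,0],"twist":0,"grip":50}
    - {"linear":[-0.173,0.815,0],"twist":0,"grip":50}
    - {"linear":[-0.173,0.815,0],"twist":0,"grip":50}

```text
time: 38.2
tcp_pos: [0.5482, 0.1603, 0.1678]
tool_rot: [0.0, 0.89, 0.457, 0.0]
wrist_force: [0.4, 0.6, 0.1]
width: 0.0427
```

Emit:
send_rows:
  moves:
    - {"linear":[-0.173,0.815,0],"twist":0,"grip":50}
    - {"linear":[-0.173,0.815,0],"twist":0,"grip":50}
    - {"linear":[0,0,0],"twist":0,"grip":50}
    - {"linear":[0,0,0],"twist":0,"grip":50}
    - {"linear":[0,0,0.3],"twist":0,"grip":50}
    - {"linear":[0,0,0.3],"twist":0,"grip":50}
    - {"linear":[0,0,0.2],"twist":0,"grip":50}
    - {"linear":[0,0,0],"twist":0,"grip":50}
    - {"linear":[0,0,0],"twist":0,"grip":50}
    - {"linear":[0,0,0],"twist":0,"grip":50}

```text
time: 39.2
tcp_pos: [0.6037, 0.1004, 0.1286]
tool_rot: [0.0, 0.889, 0.457, 0.001]
wrist_force: [0.3, -0.5, 0.5]
width: 0.0426
```

```bash
python3 -c "
from h import *;rel((0.2,98.2,92,49.1))"
```

```text
t 39.20 press xyz [  0.3  99.2 128.6] yaw-press 49.18 q6 0.79 w 42.6 F [ 0.3 -0.5  0.5] T [ 0.029  0.083 -0.061]
 need tool shares [-0.016  0.012  0.732] twist deg 0.08
```

Emit:
send_rows:
  moves:
    - {"linear":[-0.01,0.01,0.25],"twist":0,"grip":50}
    - {"linear":[0,0,0.25],"twist":0,"grip":50}
    - {"linear":[0,0,0.23],"twist":0,"grip":50}
    - {"linear":[0,0,0],"twist":0,"grip":0}
    - {"linear":[0,0,0],"twist":0,"grip":0}
    - {"linear":[0,0,0],"twist":0,"grip":0}
    - {"linear":[0,0,0],"twist":0,"grip":0}
    - {"linear":[0,0,0],"twist":0,"grip":0}
    - {"linear":[0,0,0],"twist":-0.12,"grip":0}
    - {"linear":[0,0,0],"twist":-0.12,"grip":0}

```text
time: 40.2
tcp_pos: [0.6032, 0.0992, 0.0911]
tool_rot: [-0.0, 0.859, 0.513, -0.0]
wrist_force: [-3.0, -3.0, -7.2]
width: 0.013
```

```bash
python3 -c "
from h import *;rel((0.2,98.2,92,49.1))"
```

```text
t 40.20 press xyz [-0.3 98.1 91.1] yaw-press 56.49 q6 0.66 w 13.0 F [-3.  -3.  -7.2] T [-0.326  0.529 -0.082]
 need tool shares [ 0.008  0.007 -0.019] twist deg 7.39
```

Emit:
send_rows:
  moves:
    - {"linear":[0,0,0],"twist":0,"grip":0}
    - {"linear":[0,0,0],"twist":0,"grip":0}
    - {"linear":[0,0,0],"twist":0,"grip":0}
    - {"linear":[0,0,0],"twist":0,"grip":0}
    - {"linear":[0,0,0],"twist":0,"grip":0}
    - {"linear":[0,0,0],"twist":0,"grip":0}
    - {"linear":[0,0,0],"twist":0.06,"grip":0}
    - {"linear":[0,0,0],"twist":0.06,"grip":0}
    - {"linear":[0,0,0],"twist":0.06,"grip":0}
    - {"linear":[0,0,0],"twist":0.06,"grip":0}

```text
time: 41.2
tcp_pos: [0.6033, 0.0993, 0.091]
tool_rot: [-0.0, 0.89, 0.456, -0.0]
wrist_force: [-3.6, -2.8, -6.7]
width: 0.013
```

```bash
python3 -c "
from h import *;rel((0.2,98.2,92,49.1))"
```

```text
t 41.20 press xyz [-0.2 98.1 91. ] yaw-press 49.03 q6 0.79 w 13.0 F [-3.6 -2.8 -6.7] T [-0.465  0.748  0.35 ]
 need tool shares [ 0.007  0.006 -0.019] twist deg -0.07
```

Emit:
send_rows:
  moves:
    - {"linear":[0,0,0],"twist":-0.12,"grip":0}
    - {"linear":[0,0,0],"twist":-0.12,"grip":0}
    - {"linear":[0,0,0],"twist":-0.06,"grip":0}
    - {"linear":[0,0,0],"twist":0,"grip":0}
    - {"linear":[0,0,0],"twist":0,"grip":0}
    - {"linear":[0,0,0],"twist":0,"grip":0}
    - {"linear":[0,0,0],"twist":0.05,"grip":0}
    - {"linear":[0,0,0],"twist":0.06,"grip":0}
    - {"linear":[0,0,0],"twist":0.06,"grip":0}
    - {"linear":[0,0,0],"twist":0.06,"grip":0}

```text
time: 42.2
tcp_pos: [0.6033, 0.0993, 0.0911]
tool_rot: [-0.0, 0.882, 0.472, -0.0]
wrist_force: [-3.6, -2.0, -6.7]
width: 0.0127
```

```bash
python3 -c "
from h import *;rel((0.2,98.2,92,49.1))"
```

```text
t 42.20 press xyz [-0.3 98.1 91.1] yaw-press 51.13 q6 0.75 w 12.7 F [-3.6 -2.  -6.7] T [-0.547  0.799  0.309]
 need tool shares [ 0.007  0.006 -0.019] twist deg 2.03
```

Emit:
send_rows:
  moves:
    - {"linear":[0,0,0],"twist":0,"grip":50}
    - {"linear":[0,0,0],"twist":0,"grip":50}
    - {"linear":[0,0,0],"twist":0,"grip":50}
    - {"linear":[0,0,-0.4],"twist":0,"grip":50}
    - {"linear":[0,0,-0.4],"twist":0,"grip":50}
    - {"linear":[0,0,-0.4],"twist":0.282,"grip":50}
    - {"linear":[0,0,0],"twist":0.282,"grip":50}
    - {"linear":[0,0,0],"twist":0.282,"grip":50}
    - {"linear":[0,0,0],"twist":0.282,"grip":50}
    - {"linear":[0,0,0],"twist":0.282,"grip":50}

```text
time: 43.2
tcp_pos: [0.6039, 0.0996, 0.1517]
tool_rot: [-0.0, 0.993, 0.12, 0.001]
wrist_force: [0.4, 0.3, -0.4]
width: 0.0424
```

Emit:
send_rows:
  moves:
    - {"linear":[0,0,0],"twist":0.28,"grip":50}
    - {"linear":[0,0.795,0],"twist":0,"grip":50}
    - {"linear":[0,0.795,0],"twist":0,"grip":50}
    - {"linear":[0,0.795,0],"twist":0,"grip":50}
    - {"linear":[0,0.795,0],"twist":0,"grip":50}
    - {"linear":[0,0.795,0],"twist":0,"grip":50}
    - {"linear":[0,0,0.25],"twist":0,"grip":50}
    - {"linear":[0,0,0.25],"twist":0,"grip":50}
    - {"linear":[0,0,0.25],"twist":0,"grip":50}
    - {"linear":[0,0,0],"twist":0,"grip":50}

```text
time: 44.2
tcp_pos: [0.6225, -0.0973, 0.1117]
tool_rot: [-0.0, 0.999, 0.051, -0.001]
wrist_force: [0.5, 0.2, -0.6]
width: 0.0425
```

```bash
python3 -c "
from h import *;rel((1.1,-100.3,92,0.4))"
```

```text
t 44.20 press xyz [  1.1 -99.4 111.7] yaw-press 0.64 q6 1.31 w 42.5 F [ 0.5  0.2 -0.6] T [0.01  0.017 0.03 ]
 need tool shares [0.001 0.018 0.395] twist deg 0.24
```

Emit:
send_rows:
  moves:
    - {"linear":[0,0.02,0.2],"twist":0,"grip":50}
    - {"linear":[0,0,0.2],"twist":0,"grip":50}
    - {"linear":[0,0,0],"twist":0,"grip":0}
    - {"linear":[0,0,0],"twist":0,"grip":0}
    - {"linear":[0,0,0],"twist":0,"grip":0}
    - {"linear":[0,0,0],"twist":0,"grip":0}
    - {"linear":[0,0,0],"twist":0,"grip":0}
    - {"linear":[0,0,0],"twist":-0.12,"grip":0}
    - {"linear":[0,0,0],"twist":-0.12,"grip":0}
    - {"linear":[0,0,0],"twist":0,"grip":0}

```text
time: 45.2
tcp_pos: [0.6226, -0.0992, 0.0938]
tool_rot: [-0.0, 0.993, 0.114, -0.001]
wrist_force: [-7.6, 0.6, 1.2]
width: 0.0128
```

Emit:
send_rows:
  moves:
    - {"linear":[0,0,0],"twist":0,"grip":0}
    - {"linear":[0,0,0],"twist":0,"grip":0}
    - {"linear":[0,0,0],"twist":0,"grip":0}
    - {"linear":[0,0,0],"twist":0,"grip":0}
    - {"linear":[0,0,0],"twist":0,"grip":0}
    - {"linear":[0,0,0],"twist":0,"grip":0}
    - {"linear":[0,0,0],"twist":0.06,"grip":0}
    - {"linear":[0,0,0],"twist":0.06,"grip":0}
    - {"linear":[0,0,0],"twist":0.06,"grip":0}
    - {"linear":[0,0,0],"twist":0.06,"grip":0}

```text
time: 46.2
tcp_pos: [0.6227, -0.0992, 0.0938]
tool_rot: [-0.0, 0.999, 0.05, -0.001]
wrist_force: [-6.2, 0.6, 0.4]
width: 0.013
```

```bash
python3 -c "
from h import *;rel((1.1,-100.6,92,0.4))"
```

```text
t 46.20 press xyz [   1.1 -101.3   93.8] yaw-press 0.51 q6 1.31 w 13.0 F [-6.2  0.6  0.4] T [0.07  1.159 0.301]
 need tool shares [-0.001 -0.015  0.036] twist deg 0.11
```

Right is 0.301 again and left is 0.309. I'll let go, move clear and do a last check.

Emit:
send_rows:
  moves:
    - {"linear":[0,0,0],"twist":0,"grip":50}
    - {"linear":[0,0,0],"twist":0,"grip":50}
    - {"linear":[0,0,0],"twist":0,"grip":50}
    - {"linear":[0,0,-0.5],"twist":0,"grip":50}
    - {"linear":[0,0,-0.7],"twist":0,"grip":50}
    - {"linear":[-0.3,-0.8,-0.3],"twist":0,"grip":50}
    - {"linear":[-0.3,-0.8,0],"twist":0,"grip":50}
    - {"linear":[-0.3,-0.8,0],"twist":0,"grip":50}
    - {"linear":[-0.3,-0.8,0],"twist":0,"grip":50}
    - {"linear":[-0.3,-0.8,0],"twist":0,"grip":50}

```text
time: 47.2
tcp_pos: [0.5281, 0.0935, 0.169]
tool_rot: [-0.0, 0.999, 0.05, 0.0]
wrist_force: [0.3, -0.4, -0.8]
width: 0.0427
```

Emit:
send_rows:
  moves:
    - {"linear":[-0.3,-0.8,0],"twist":0,"grip":50}
    - {"linear":[-0.3,-0.8,0],"twist":0,"grip":50}
    - {"linear":[-0.3,-0.8,0],"twist":0,"grip":50}
    - {"linear":[-0.3,-0.8,0],"twist":0,"grip":50}
    - {"linear":[-0.3,-0.8,0],"twist":0,"grip":50}
    - {"linear":[0,0,0],"twist":0,"grip":50}
    - {"linear":[0,0,0],"twist":0,"grip":50}
    - {"linear":[0,0,0],"twist":0,"grip":50}
    - {"linear":[0,0,0],"twist":0,"grip":50}
    - {"linear":[0,0,0],"twist":0,"grip":50}

```text
time: 48.2
tcp_pos: [0.4347, 0.2828, 0.1688]
tool_rot: [-0.0, 0.999, 0.05, 0.0]
wrist_force: [0.0, 0.4, -0.0]
width: 0.0425
```

```bash
python3 - <<'E'
from h import *
rel()
n=[env.snapshot("side") for _ in range(8)];S=n[0];im=np.mean([s["image"] for s in n],0).astype(np.float32).max(2)
ys=np.arange(-105,106,3.);y2=np.arange(-72,76,3.)
rfit(ys,edge2(im,S,-32,ys,np.arange(74,96,.5),1),"bar");rfit(y2,edge2(im,S,-15,y2,np.arange(110,127,.5),1),"cross")
t=env.snapshot("top")["image"];a=cv2.imread("pics/top0.png")
h=lambda i:[(int(A),np.round(r[0],0).tolist()) for A,r,_ in blobs(i,(5,120,60),(24,255,255),(110,130,500,320),30)[:6]]
print(h(a));print(h(t))
env.close_job();print("closed")
E
```

```text
t 48.20 press xyz [-151.5  296.2  168.8] yaw-press 0.49 q6 2.05 w 42.5 F [ 0.   0.4 -0. ] T [ 0.046 -0.044 -0.061]
bar tilt/200 -1.37 mid 80.25 n 65 sd 0.67
cross tilt/200 -2.51 mid 118.89 n 46 sd 0.63
[(3651, [321.0, 282.0]), (1369, [265.0, 209.0]), (1032, [213.0, 258.0]), (490, [138.0, 223.0]), (72, [226.0, 178.0]), (68, [396.0, 226.0])]
[(3645, [321.0, 282.0]), (1039, [213.0, 258.0]), (865, [265.0, 203.0]), (78, [227.0, 178.0]), (68, [396.0, 226.0]), (66, [295.0, 170.0])]
the job is handed in; nothing more can be done
closed
```

The journal is home against the back stop and clamped. I let go of both knobs, moved the arm clear and handed the job in at about 48.7 s.

- **Journal:** The first push missed, because the real fingertips stand about 42 mm above the reported TCP and passed over the journal. I corrected for that and pushed again until the force rose to 25 N at the stop. The front edge then matched press x −100 mm in the picture.
- **Clamping:** I turned the knobs alternately, about 68° left and 66° right in total. By the knob angles I added at most about 2.3 mm of tilt at any point.
- **Grip:** The last turning torques were 0.309 N m on the left and 0.301 N m on the right. Running free they had been about 0.21, so each is roughly half as hard again. One earlier right-knob reading of 0.40, taken with the gripper pulling sideways, did not repeat (0.301 twice after that).
- **Level:** The bar is level to about 1 mm. Its edge reads −1.4 mm over 200 mm on its own, and +1.1 mm measured against the crosshead. The crosshead edge itself reads −2.5 mm, so the pictures are good to about 1 mm at best. The near-equal torques agree with a level bar.
- **Other things:** The look-alike journals and the bottle are where they were. The twine could not be checked in the last picture because it was missing from the detections there, probably hidden by the arm. The glue gun was not checked, though the arm never went near it.

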